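# Lock the index shaft with its setscrew

### The job

Swing the lever on the end of the index shaft until the long flat on the shaft faces straight up to the setscrew in the clamp block. Then take the larger of the two T-handle hex keys from the white rack, feel it fully home into the screw's socket and turn it clockwise until the screw is snug on the flat, firmly nipped up but not overtightened, and let go, leaving the key standing in the screw. Leave the other things on the bench where they are.

Things in the scene. Friction and masses are not known exactly. Their poses are not given: they have to be found in the camera images.
- fixture: Steel index-shaft unit, bolted down: base plate 120 x 230 x 18 mm, on its middle a clamp block 70 (x) x 50 (y) mm, top 108 mm above the bench, with a round boss of 44 mm diameter that holds the setscrew. Origin: centre of the underside; y runs along the shaft (lever at the +y end, a low bearing at the -y end), z up. The shaft's axis is 75 mm above the bench.
- shaft: Bright 40 mm shaft through the clamp block, with one flat along its whole length. Origin on its axis under the setscrew; y is its axis, z points square out of the flat: the job wants z straight up. Turns stiffly (0.25 N m), stays where left, no stop or click at the right angle. It starts with the flat 40 to 86 degrees off, leaning to the fixture's -x, so it needs a positive turn about y.
- flat_mid (a point): Middle of the bare stretch of the flat between clamp block and lever: 58 mm along +y from the setscrew, 16.4 mm from the shaft's axis; the flat is 23 mm wide. Axes as the shaft's.
- lever_knob (a point): Centre of the lever's black cross grip, a cylinder of 22 mm diameter, 24 mm long, parallel to the shaft: pinch its two end faces from above. In the shaft's frame at (0.0408, 0.105, 0.0746): 85 mm from the axis, 0.5 rad from the flat's normal. So with the flat straight up the lever leans 0.5 rad (29 degrees) from vertical towards the fixture's +x. Axes as the shaft's.
- socket (a point): Centre of the mouth of the setscrew's upright hex socket, on the boss, 126 mm above the bench; axes as the fixture's. 16 mm deep, 17.8 mm across the flats. The hexagon's angle about the vertical differs every time and is not given: rest the key in the mouth and turn it lightly (up to 60 degrees) until it drops in.
- setscrew_point: The setscrew's point, unseen in the block over the shaft; sinks 6 mm per rad of clockwise turn (from above). The screw drags under 0.15 N m for 0.5 to 1.3 rad, then meets the flat and stiffens by 0.1 to 0.2 N m per 0.1 rad. Snug: 25 N or more on the flat; a held 0.35 to 0.5 N m on the key gives 35 to 110 N; over 160 N is overtight. On the round of the shaft it bears about 0.5 rad sooner and marks it.
- key: Larger T-handle hex key, 0.35 kg, standing loosely upright in a rack hole. Origin: centre of the tip's end face; z up. Its end is a hexagon 17 mm across flats (two flats face +-x), chamfered for 3 mm, with a round pilot nose, 14.6 mm diameter, 4 mm long, that enters the socket at any angle; the hexagon goes in only near a fitting angle. Round 19 mm shank. Fully home, the tip is 16 mm below the mouth.
- key_bar (a point): Centre of the larger key's black cross bar, 118 mm above its tip (128 mm above the bench in the rack). The bar is 90 mm long along its x, 22 mm wide along its y, 20 mm high.
- small_key: The smaller T-handle hex key, in the other hole of the rack: cross bar only 60 mm long, hexagon 11 mm; it does not fit. Same heights as the larger. The two may swap places.
- rack: White plastic block 70 x 190 x 50 mm, fixed, with two upright holes of 23 mm diameter, 40 mm deep, 110 mm apart along its y. Origin: centre of the underside.
- bush: Brass bush, 38 mm diameter, 35 mm high, a bystander; origin under its centre.
- insert: Stepped steel mould insert, 60 x 90 x 50 mm, a bystander; origin under its centre.
- guide_pin: Steel guide pin standing on its 40 mm flange, 83 mm high, a bystander; origin under its centre.
- spanner: Steel spanner, 180 mm long, lying flat, a bystander; origin under its middle.
- can: Plain metal can, 60 mm diameter, 150 mm high, a bystander; origin under its centre.

How it is judged:
By the outcome, as a careful person would: the job done as asked, in the order asked, and still so for the second after the job is handed in, with the robot touching nothing.
It also fails if it takes over 72 s, if anything falls off the work surface, if the arm or the gripper's body presses on something with over 40 N, if the wrist force passes 120 N, or if a joint passes its speed limit or range.

### The arm

A 6-joint arm with a two-finger parallel gripper is mounted at the origin on the work surface. World frame = base frame: x ahead of the robot, y to its left, z up, the work surface at z = 0. Lengths are in m, angles in degrees, forces in N, time in s.
With the tool pointing down it reaches from about 0.35 to 0.875 m from the base axis. Payload 4.2 kg.
Tool frame: the origin (TCP) lies at the very end of the fingers, on their centre line; the grasp point (between the pads) lies 19 mm behind it (r.grip_point_offset is the distance from the TCP to the grasp point, in m); z points along the fingers, y is the line along which they close (so a half turn about z gives the same grasp; the last joint's range is limited). The gripper opens to 87 mm and grips with 3 to 60 N. Pads are 19 mm wide; open, the fingers measure 117 mm over their backs; the gripper's body (75 mm by 190 mm) begins 51 mm behind the grasp point.
Start: joints at [14.817, 22.042, 0.453, 0, -68.411, -14.817], TCP at [0.625, 0, 0.197] pointing down, gripper open.
Joint ranges: [-179.83, 179.83], [-69.29, 118.12], [-61.27, 80.66], [-181.25, 117.63], [-171.15, -9.14], [-177.46, 177.46]. Speed limits (degrees/s): [159.86, 159.86, 180, 180, 180, 180].

### API

Orientations are given as a 3x3 rotation matrix whose columns are the frame's x, y, z axes.
In Python, from station import r, cams gives the robot as it stands. The module is installed in compiled form; this text tells all that it offers.
- The arm moves only by the shell command python3 -m handwheel 'ROWS'. ROWS is JSON, a list that holds one entry, the list of rows, each a list of 7 numbers: the turn, a rotation vector about the tool's x, y, z in units of 6 degrees (1.0 is 6 degrees), then the shift along the tool's x, y, z in m, then the finger opening in m, from 0 to 0.087. In form: [[[ax, ay, az, x, y, z, jaw], ...]]. A call has 1 to 12 rows; each row shifts and turns the commanded pose from where the row before left it, along the tool's axes as they then stand; what a row does not reach is not made up. A row lasts 1/10 s, in which the tool goes at most 50 mm and 8.59 degrees, less where a joint would pass 70% of its speed; a pose out of reach is approached as far as the arm can. A call with a gripper value outside its range is refused whole. The fingers move at their own pace and stop on an object; the grip force is fixed at half the most. Time passes only in rows, so rows that do not move let the fingers close. It gives the time, the measured TCP pose, the force, the opening and the grip force at its end, in the units of the state.
- r.sense(): the state, without advancing time (a new reading comes with each control period).
- cams.capture(name): name is "scene" or "side" or "wrist"; returns the picture (480x640x3 uint8, red, green, blue); there is no depth.
- cams.get_calibration(name): a dict with "camera_matrix" (3x3 intrinsics, pixels), "rvec" (rotation vector, rad) and "tvec" (3), from world to camera coordinates, as OpenCV has them; the wrist camera has in their place "T_tool_cam" (4x4, takes a point from camera to tool coordinates, whose origin is the TCP and whose axes are the flange's). Camera axes: x right, y down, z forward; pixel columns grow to the right and rows downward; lengths in m; the calibration is good to about 2 mm. A picture is of the moment at which its call begins: read the wrist's pose just before it. get_calibration takes no time and is no camera call.
- r.finish_job(): hands the job in; it is judged then, once.
The state is a dict: "time_s": time; "joints": joint angles; "joint_velocities": joint speeds; "effort": joint torques, N m; "tcp_pos": TCP position; "ee_rot": TCP orientation; "wrist_force": force on the tool from outside, world axes, zero at the start; "moment": the same for the moment, N m; "gripper_width": opening from 0.0 (shut) to 1.0 (fully open); "gripper_force": force on a finger pad.
Only numpy, scipy, OpenCV 4.12 (cv2) and the standard library are available. Lean on these libraries where they do the work, as an engineer would, in place of code of your own. Each camera call takes 0.05 s, during which the arm holds its last target. There are 200 camera calls.

## Working session

There is one attempt and no reset: what is moved stays moved. The work goes in short steps, Python scripts to look and compute and a shell command to move; the robot and the scene stay as the last step left them, time stands still between calls to the robot, and variables do not carry over. Pictures are saved under pics/ and viewed, at most 10 in all, crops included, and the job is handed in when it is done.

```bash
mkdir -p pics
python3 - <<'E'
from station import r,cams
import cv2,numpy as np
s=r.sense();print(s)
for n in("scene","side"):
    im=cams.capture(n);cv2.imwrite(f"pics/{n}0.png",im[:,:,::-1]);print(n,cams.get_calibration(n))
im=cams.capture("wrist");cv2.imwrite("pics/wrist0.png",im[:,:,::-1]);print(cams.get_calibration("wrist"),r.grip_point_offset)
E
```

```text
{'time_s': 0.0, 'joints': array([ 1.48172874e+01,  2.20908479e+01,  3.78090663e-01, -2.68887525e-02,
       -6.84108769e+01, -1.48173315e+01]), 'joint_velocities': array([ 0.01880208, -0.01870151, -0.10178871, -0.01540256, -0.05735639,
       -0.09211471]), 'effort': array([ 5.69075401e-04, -3.90661991e+01,  1.87403029e+01,  4.22001421e+00,
        1.09914420e-02, -1.81494070e-04]), 'tcp_pos': array([6.24332839e-01, 1.06558743e-05, 1.95652659e-01]), 'ee_rot': array([[-1.73774354e-04, -9.99997570e-01, -2.19762511e-03],
       [-9.99999976e-01,  1.74060382e-04, -1.29962464e-04],
       [ 1.30344668e-04,  2.19760248e-03, -9.99997577e-01]]), 'wrist_force': array([-0.37160527,  1.31109251,  0.33670475]), 'moment': array([0.00077364, 0.04340581, 0.07740676]), 'gripper_force': 0.0, 'gripper_width': 1.000525111078263}
scene {'camera_matrix': array([[568.93950158,   0.        , 315.61762075],
       [  0.        , 568.93950158, 234.76819505],
       [  0.        ,   0.        ,   1.        ]]), 'rvec': array([ 1.73316899,  1.46295232, -0.75594033]), 'tvec': array([-0.18373183, -0.24260725,  1.94736987])}
side {'camera_matrix': array([[547.7446398 ,   0.        , 319.76431114],
       [  0.        , 547.7446398 , 234.96450324],
       [  0.        ,   0.        ,   1.        ]]), 'rvec': array([ 2.04833434, -0.15072901,  0.10862828]), 'tvec': array([-0.60368559,  0.17252094,  0.97734458])}
{'camera_matrix': array([[393.55477552,   0.        , 319.21402129],
       [  0.        , 393.55477552, 239.26017308],
       [  0.        ,   0.        ,   1.        ]]), 'T_tool_cam': array([[ 6.07123934e-04, -9.67920337e-01, -2.51256547e-01,
         6.87256212e-02],
       [ 9.99999811e-01,  5.62318370e-04,  2.50120581e-04,
         9.77253900e-04],
       [-1.00810625e-04, -2.51256652e-01,  9.67920495e-01,
        -1.87512570e-01],
       [ 0.00000000e+00,  0.00000000e+00,  0.00000000e+00,
         1.00000000e+00]])} 0.0187
```

View pics/scene0.png

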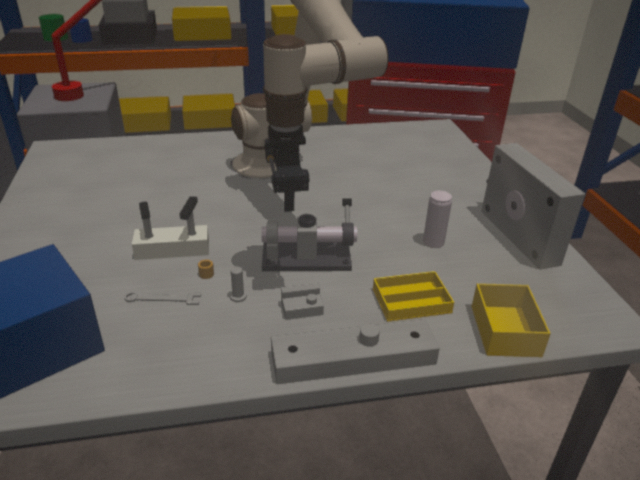

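View pics/side0.png

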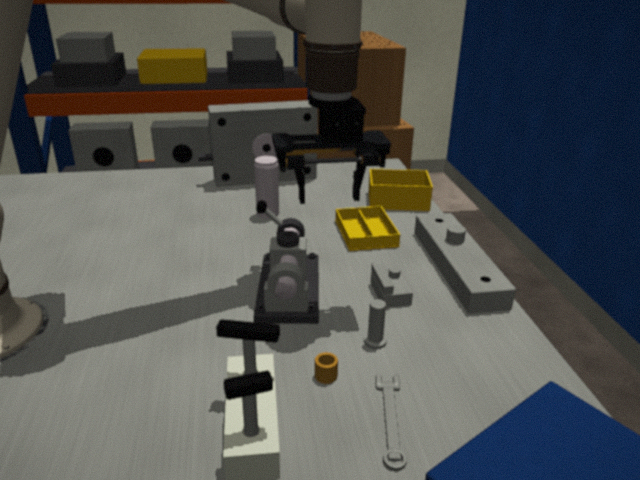

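Scene: the larger key is the right bar (189,208), boss at (307,220), knob at (347,202). Side: the far bar (248,330) is the longer one, the knob is at (262,207) and the boss at about (291,228).

```bash
cat > h.py <<'E'
from station import r,cams
import cv2,numpy as np
np.set_printoptions(precision=4,suppress=True)
def pose():
    s=r.sense();T=np.eye(4);T[:3,:3]=s["ee_rot"];T[:3,3]=s["tcp_pos"];return T
def ext(n,T=None):
    c=cams.get_calibration(n);K=c["camera_matrix"]
    if n=="wrist":
        M=(pose() if T is None else T)@c["T_tool_cam"];return K,M[:3,:3],M[:3,3]
    R=cv2.Rodrigues(c["rvec"])[0];return K,R.T,-R.T@c["tvec"]
def ray(e,p):
    K,R,o=e;d=R@np.linalg.solve(K,[p[0],p[1],1]);return o,d/np.linalg.norm(d)
def onz(e,p,z):
    o,d=ray(e,p);return o+d*(z-o[2])/d[2]
def tri(*ep):
    A=np.zeros((3,3));b=np.zeros(3);L=[]
    for e,p in ep:
        o,d=ray(e,p);P=np.eye(3)-np.outer(d,d);A+=P;b+=P@o;L.append((P,o))
    x=np.linalg.solve(A,b);return x,[float(np.linalg.norm(P@(x-o))) for P,o in L]
def proj(e,X):
    K,R,o=e;q=K@(R.T@(np.asarray(X)-o));return q[:2]/q[2]
def snap(n,f):
    T=pose();im=cams.capture(n);cv2.imwrite(f"pics/{f}.png",im[:,:,::-1]);return im,ext(n,T)
E
python3 - <<'E'
from h import *
S,D=ext("scene"),ext("side")
print("cams",S[2],D[2])
for n,a,b in[("knob",(347,202),(262,207)),("boss",(307,220),(291,228)),("big",(189,208),(248,330)),("small",(145,210),(248,384)),("can top",(440,197),(266,163))]:
    print(n,*tri((S,a),(D,b)))
E
```

```text
cams [ 1.7526 -0.1503  0.8892] [ 0.4681 -0.8687  0.6128]
knob [0.5146 0.1734 0.1355] [8.987535982920767e-05, 8.987535982924479e-05]
boss [0.5668 0.062  0.1316] [0.007516603968061152, 0.007516603968061121]
big [ 0.4702 -0.2303  0.1274] [0.0011498681816945792, 0.0011498681816946626]
small [ 0.4657 -0.34    0.1277] [0.0005113283380397277, 0.0005113283380396693]
can top [0.5393 0.4177 0.1432] [0.0010812645373071482, 0.0010812645373072752]
```

View pics/wrist0.png

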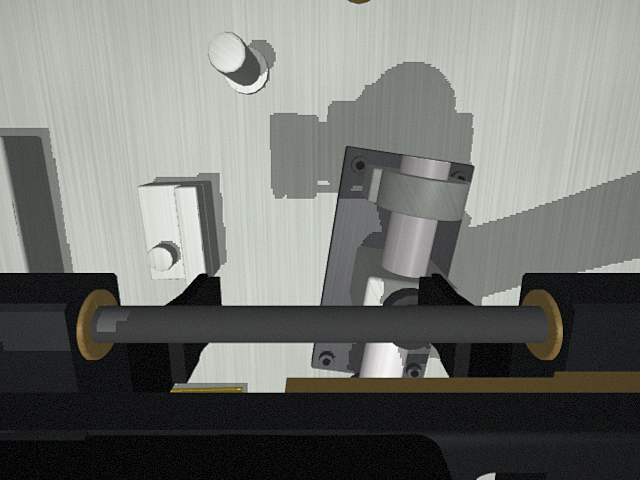

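The wrist view (image up = world −y) shows the base plate corners at (347,147), (474,165) and (313,368). The boss is partly hidden by the gripper at (405,300), so I'm moving for a clear view.

```bash
python3 -m handwheel '[[[0,0,0,-0.03,0.02,-0.02,0.087],[0,0,0,-0.03,0.02,-0.02,0.087],[0,0,0,-0.03,0.02,-0.02,0.087],[0,0,0,-0.02,0,0,0.087],[0,0,0,0,0,0,0.087]]]'
python3 - <<'E'
from h import *
im,e=snap("wrist","w1")
print(e[2])
E
```

```text
time_s: 0.65
tcp_pos: [0.5646, 0.1123, 0.2574]
ee_rot: [[0.003, -1.0, 0.001], [-1.0, -0.003, 0.001], [-0.001, -0.001, -1.0]]
wrist_force: [0.0, 0.4, -0.2]
gripper_width: 1.0
gripper_force: 0.0
[0.5636 0.0433 0.4448]
```

View pics/w1.png

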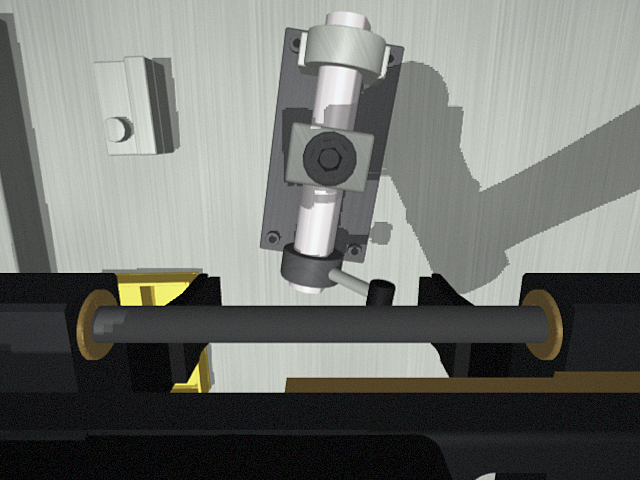

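The wrist view now shows the boss with its hex socket at (330,158). Base corners are (288,28), (405,45), (261,247), block top corners (291,122), (377,134), (366,191), (285,182), and the knob is at (381,291).

Run:
```python
from h import *
im=cv2.imread("pics/w1.png");e=ext("wrist")
g=cv2.cvtColor(im,cv2.COLOR_BGR2GRAY)
# boss
sub=g[115:205,285:380];m=(sub<62).astype(np.uint8)
m=cv2.morphologyEx(m,cv2.MORPH_OPEN,np.ones((3,3)))
cs,_=cv2.findContours(m,cv2.RETR_EXTERNAL,cv2.CHAIN_APPROX_NONE)
c=max(cs,key=cv2.contourArea);el=cv2.fitEllipse(c);print("boss el",el,cv2.contourArea(c))
p=np.array(el[0])+[285,115];print("boss centre",p,onz(e,p,.126))
print("hex",onz(e,(330,158.5),.126))
for p in[(288,28),(405,45),(261,247)]:print("base",onz(e,p,.018))
B=np.array([onz(e,p,.108) for p in[(291,122),(377,134),(366,191),(285,182)]]);print(B,B.mean(0),np.linalg.norm(B[0]-B[1]),np.linalg.norm(B[0]-B[3]))
# base outer edges: line along left/right edges
S=ext("scene")
print("knob wrist+scene",tri((e,(381,291)),(S,(347,202))))
cr=cv2.resize(im[125:195,290:370],None,fx=9,fy=8,interpolation=cv2.INTER_CUBIC)
cr=cv2.convertScaleAbs(cr,alpha=2.2)
fl=cv2.convertScaleAbs(cv2.resize(im[180:310,255:405],(720,624)),alpha=1)
cv2.imwrite("pics/boss.png",cr)
```

```text
boss el ((46.3014030456543, 46.28096008300781), (16.343284606933594, 20.353635787963867), 40.43682861328125) 68.5
boss centre [331.3014 161.281 ] [0.554  0.0608 0.126 ]
hex [0.555  0.0587 0.126 ]
base [ 0.5945 -0.0613  0.018 ]
base [ 0.4787 -0.0463  0.018 ]
base [0.6287 0.1621 0.018 ]
[[0.5867 0.0304 0.108 ]
 [0.5159 0.0397 0.108 ]
 [0.5235 0.0868 0.108 ]
 [0.5926 0.0793 0.108 ]] [0.5547 0.059  0.108 ] 0.0714309330333313 0.04929191314781939
knob wrist+scene (array([0.5107, 0.1717, 0.1321]), [0.0029712469036686654, 0.0029712469036686745])
```

View pics/boss.png

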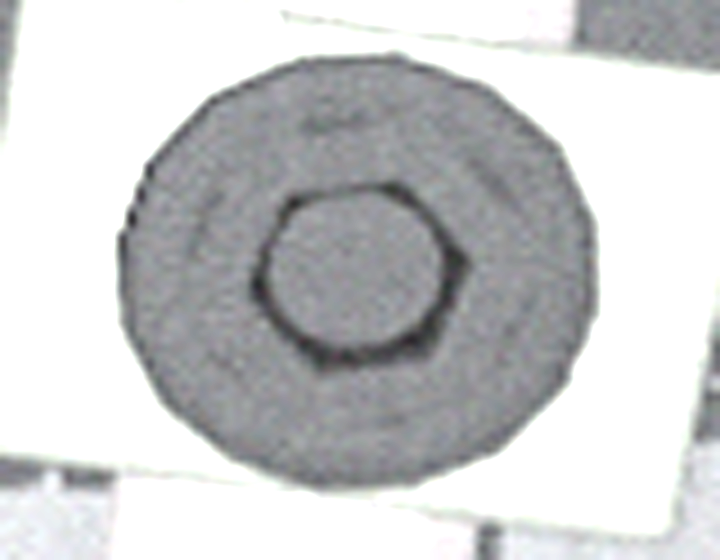

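```bash
python3 -m handwheel '[[[0,0,-1.367,0,0,0,0.06],[0,0,-1.367,0,0,0,0.06],[0,0,-1.367,0,0,0,0.06],[0,0,-1.367,0,0,0,0.06],[0,0,-1.367,0,0,0,0.06],[0,0,-1.367,0,0,0,0.06],[0,0,-1.367,0,0,0,0.06],[0,0,-1.367,0,0,0,0.06],[0,0,-1.367,0,0,0,0.06],[0,0,-1.367,-0.03,-0.025,0,0.06],[0,0,0,-0.031,-0.025,0,0.06],[0,0,0,0,0,0,0.06]]]'
python3 - <<'E'
from h import *
print(r.sense()["joints"])
im,e=snap("wrist","w2")
V=[(287,200),(400,185),(465,265),(430,352),(320,368),(255,285)]
# hexagon from w1 (pose then)
T=np.eye(4);T[:3,:3]=[[.003,-1,.001],[-1,-.003,.001],[-.001,-.001,-1]];T[:3,3]=[.5646,.1123,.2574]
e1=ext("wrist",T);P=np.array([onz(e1,(290+(x+.5)/9-.5,125+(y+.5)/8-.5),.126)[:2] for x,y in V])
c=P.mean(0);d=P-c;a=np.degrees(np.arctan2(d[:,1],d[:,0]));print("hex c",c,"r",np.linalg.norm(d,axis=1),a,a%60)
g=cv2.imread("pics/w1.png",0)
# edges of base plate, long sides: left edge subpixel by gradient per row
def edge(rows,x0,x1,sgn):
    pts=[]
    for y in rows:
        xa=int(np.interp(y,[28,247],[x0,x1]));s=cv2.GaussianBlur(g,(3,3),0)[y,xa-7:xa+8].astype(float)
        k=np.argmax(sgn*np.diff(s));pts.append((xa-7+k+.5,y))
    return cv2.fitLine(np.array(pts,np.float32),cv2.DIST_HUBER,0,.01,.01).ravel()
l=edge(range(40,240,4),288,261,-1)
A=onz(e1,(l[2],l[3]),.018);B=onz(e1,(l[2]+100*l[0],l[3]+100*l[1]),.018);d=B-A
print("yaw left edge",np.degrees(np.arctan2(-d[0],d[1])),l)
E
```

```text
time_s: 1.9
tcp_pos: [0.5139, 0.1724, 0.2561]
ee_rot: [[0.991, -0.136, -0.002], [-0.136, -0.991, -0.0], [-0.002, 0.001, -1.0]]
wrist_force: [0.6, 0.1, 0.2]
gripper_width: 0.687
gripper_force: 0.0
[ 35.6627  11.8311  -5.4043  -0.0512 -72.8678  46.5102]
hex c [0.5562 0.0619] r [0.0098 0.0095 0.0094 0.0098 0.0097 0.0093] [ -48.8166 -111.369  -173.0954  130.5366   69.2326    5.5192] [11.1834  8.631   6.9046 10.5366  9.2326  5.5192]
yaw left edge 171.51743478875017 [  0.1178  -0.993  271.92   138.    ]
```

View pics/w2.png

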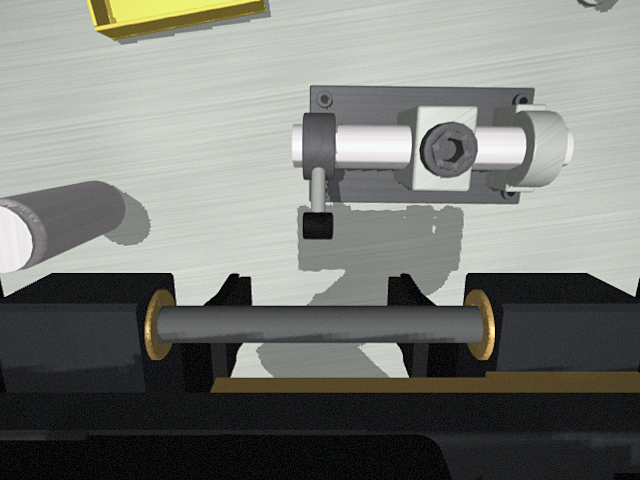

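The wrist view shows the knob at (318,225), boss/socket at (450,149), and base edges at rows 86 and 200. The knob lies straight between the jaws' line.

Run:
```python
from h import *
e=ext("wrist");S=ext("scene");D=ext("side")
s1=onz(e,(451,149.7),.126);print("socket w2",s1)
C=[onz(e,p,.018) for p in[(311,86),(534,87)]];d=C[0]-C[1];print("yaw",np.degrees(np.arctan2(-d[0],d[1])),np.linalg.norm(d))
yaw=np.radians(-8.4);fx=np.array([np.cos(yaw),np.sin(yaw),0]);fy=np.array([-np.sin(yaw),np.cos(yaw),0])
for sc in(s1,np.array([.5555,.0605,.126])):
  a=np.array([sc[0],sc[1],.075])+.105*fy
  for n,E_,p in(("w",e,(318.5,225.5)),("scene",S,(347,202)),("side",D,(262,207))):
    o,dr=ray(E_,p);t=np.dot(a-o,fy)/np.dot(dr,fy);X=o+dr*t;u=np.dot(X-a,fx);print(n,X,"ang",np.degrees(np.arctan2(u,X[2]-.075)),"rad",np.hypot(u,X[2]-.075))
print(tri((e,(318.5,225.5)),(S,(347,202)),(D,(262,207))))
print("scene boss",proj(S,s1),"side",proj(D,s1))
```

```text
socket w2 [0.5579 0.0602 0.126 ]
yaw -8.088264627071647 0.22655132633019626
w [0.7254 0.1416 1.0907] ang 8.609578245920813 rad 1.0273106453648697
scene [0.5208 0.1718 0.1393] ang -39.50538929264869 rad 0.08336141414086315
side [0.5146 0.1727 0.1357] ang -44.30169611556582 rad 0.08481367780116873
w [0.7125 0.1435 1.0326] ang 8.504997493113798 rad 0.9682369951184245
scene [0.5214 0.1717 0.1397] ang -37.676052900330276 rad 0.08174660630242847
side [0.5146 0.1727 0.1357] ang -43.0878839690194 rad 0.08315861126292919
(array([0.5144, 0.1726, 0.1357]), [0.001049736688587769, 0.0009301848495971224, 0.00026941588928097265])
scene boss [306.8027 217.2763] side [288.4084 234.7125]
```

```bash
python3 -m handwheel '[[[0,0,0,0,0,0.035,0.06],[0,0,0,0,0,0.035,0.06],[0,0,0,0,0,0.035,0.06],[0,0,0,0,0,0.022,0.06],[0,0,0,0,0,0.01,0.06],[0,0,0,0,0,0,0.06],[0,0,0,0,0,0,0.015],[0,0,0,0,0,0,0.015],[0,0,0,0,0,0,0.015],[0,0,0,0,0,0,0.015],[0,0,0,0,0,0,0.015],[0,0,0,0,0,0,0.015]]]'
python3 - <<'E'
from h import *
im,e=snap("wrist","w3");im=cams.capture("side");cv2.imwrite("pics/sd3.png",cv2.resize(im[150:330,200:360],(800,600))[:,:,::-1])
print(pose()[:3,3])
E
```

```text
time_s: 3.15
tcp_pos: [0.5169, 0.1725, 0.1207]
ee_rot: [[0.99, -0.138, 0.003], [-0.138, -0.99, 0.002], [0.002, -0.002, -1.0]]
wrist_force: [0.5, 1.1, 3.0]
gripper_width: 0.24
gripper_force: 1.6
[0.5168 0.1721 0.1208]
```

```bash
python3 -m handwheel '[[[0,0,0,0,0,0,0.015],[0,0,0,0,0,0,0.015],[0,0,0,0,0,0,0.015]]]'
python3 - <<'E'
from h import *
im,e=snap("wrist","w3")
S=cams.capture("side")[150:330,200:360];C=cams.capture("scene")[150:290,260:400]
cv2.imwrite("pics/c3.png",np.hstack([cv2.resize(S,(400,400)),cv2.resize(C,(400,400))])[:,:,::-1])
E
```

```text
time_s: 3.55
tcp_pos: [0.5161, 0.1716, 0.1201]
ee_rot: [[0.99, -0.139, 0.0], [-0.139, -0.99, 0.0], [0.0, -0.0, -1.0]]
wrist_force: [-0.9, 1.5, 4.6]
gripper_width: 0.173
gripper_force: 2.5
```

View pics/c3.png

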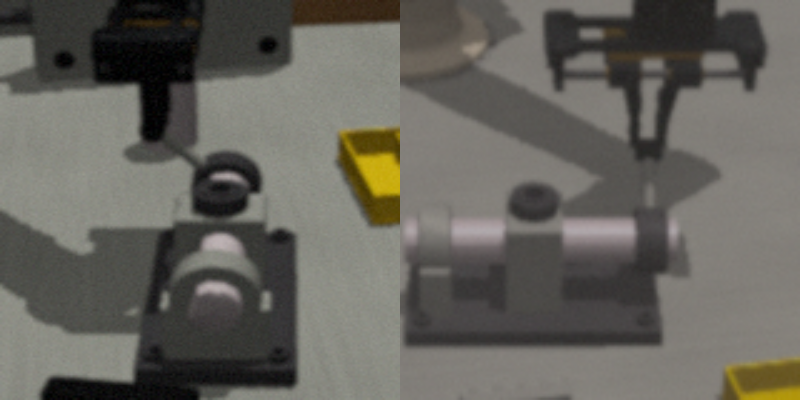

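The crop shows the fingers at the knob, but the opening reads 15 mm, less than the 24 mm knob. I need a closer look.

Run:
```python
from h import *
C=cams.capture("scene")[175:255,310:390][:,:,::-1];S=cams.capture("side")[170:260,230:320][:,:,::-1]
W=cv2.imread("pics/w3.png")[60:400,130:520]
f=lambda a,w,h:cv2.convertScaleAbs(cv2.resize(a,(w,h),interpolation=cv2.INTER_CUBIC),alpha=1.8)
cv2.imwrite("pics/c4.png",np.hstack([f(W,500,560),np.vstack([f(C,280,280),f(S,280,280)])]))
```

```text
(no output)
```

View pics/c4.png

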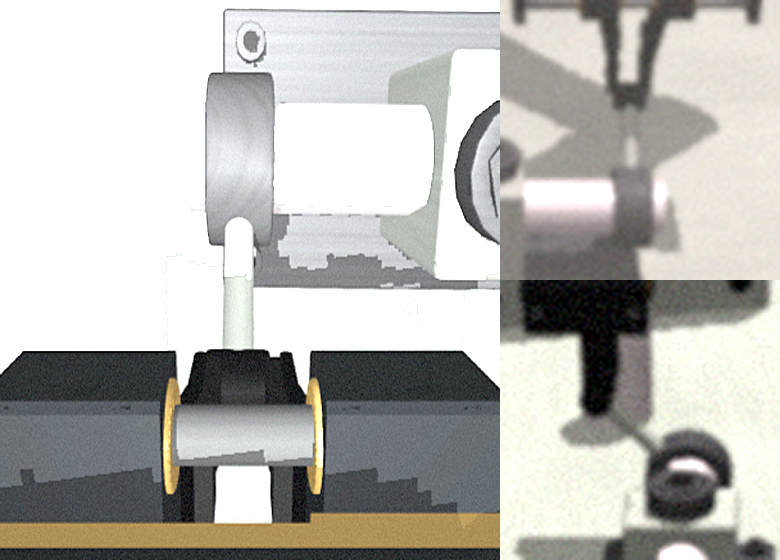

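```bash
python3 -m handwheel '[[[0,0,0,0,0,0,0],[0,0,0,0,0,0,0],[0,0,0,0,0,0,0],[0,0,0,0,0,0,0]]]'
```

```text
time_s: 4.2
tcp_pos: [0.5158, 0.1712, 0.1196]
ee_rot: [[0.99, -0.139, -0.0], [-0.139, -0.99, -0.0], [-0.0, 0.001, -1.0]]
wrist_force: [-0.2, 1.0, 3.5]
gripper_width: 0.01
gripper_force: 1.8
```

Run:
```python
from h import *
im,e=snap("wrist","w5");g=cv2.cvtColor(im,cv2.COLOR_RGB2GRAY)
ch=" .:-=+*#%@"
for y in range(255,345,3):print(y,"".join(ch[min(9,int(v)//12)] for v in g[y,262:376:1]))
for n,R in(("side",(195,222,240,290)),("scene",(185,220,325,370))):
    g=cv2.cvtColor(cams.capture(n),cv2.COLOR_RGB2GRAY);a,b,c,d=R
    print(n,c);[print(y,"".join(ch[min(9,int(v)//18)] for v in g[y,c:d])) for y in range(a,b)]
    print(proj(ext(n),pose()[:3,3]),proj(ext(n),[.5144,.1726,.1357]))
```

```text
255 @@@@@@@@@@@@@@@@@@@@@@@@@@@@@@@@@@@@@@@@@%@@@@@@@@@@@@@@@@@@@@@%@@@@@@@@@@@@@@@@@@@@@@@@@@@@@@@@@@@@@@@@@@@@@@@@@@
258 @@@@@@@@@@@@@@@@@@@@@@@@@@@@@@@@@@@@@@@@@#%@@@@@@@@@@@@@@@@@@@@@%@@@@@@@@@@@@@@@@@@@@@@@@@@@@@@@@@@@@@@@@@@@@@@@@@
261 @@@@@@@@@@@@@@@@@@@@@@@@@@@@@@@@@@@@@@@@@%@@@@@@@@@@@@@@@@@@@@@@%@@@@@@@@@@@@@@@@@@@@@@@@@@@@@@@@@@@@@@@@@@@@@@@@@
264 @@@@@@@@@@@@@@@@@@@@@@@@@@@@@@@@@@@@@@@@@%%@@@@@@@@@@@@@@@@@@@@%%@@@@@@@@@@@@@@@@@@@@@@@@@@@@@@@@@@@@@@@@@@@@@@@@@
267 @@@@@@@@@@@@@@@@@@@@@@@@@@@@@@@@@@@@@@@@@%@@@@@@@@@@@@@@@@@@@@@%%@@@@@@@@@@@@@@@@@@@@@@@@@@@@@@@@@@@@@@@@@@@@@@@@@
270 @@@@@@@@@@@@@@@@@@@@@@@@@@@@@@@@@@@@@@@@@%@@@@@@@@@@@@@@@@@@@@@%@@@@@@@@@@@@@@@@@@@@@@@@@@@@@@@@@@@@@@@@@@@@@@@@@@
273           . .   .     . . .  .  . .             :-+=++++=.                -#%@@@:   .. .    . .     ..    .  . .  
276 : :::::..:.:.:::::.::.:::.:.::::.:.:.   . .....  .... ..... ...:: . ... .  .... .::::::::::.:.:.:::::.:::::..:::::
279 .:::.::::. :...:::::.::::::..::::::..  .  . .......::.:.:  ......:. .  . . . ...::::::::.:::::...:.::::...::::::::
282 :::::-.::::::::::::..::::
[... 5103 characters left out ...]
====++++**
207 ==========================================++*
208 ===========================================++
209 +===========================================+
210 *+++=========================================
211 ****++====================================+==
212 *****++======================================
213 ***+++====================================+++
214 **++======================================+**
215 *++==================+*+================++**#
216 ++==================+***+=============++***##
217 +===================+***+==========+=++**####
218 ====================++**++=========++****####
219 =+==================+***+=========+****######
[345.9608 207.5463] [346.6658 201.937 ]
```

```bash
python3 -m handwheel '[[[0,0,0,0,0,0,0.06],[0,0,0,0,0,0,0.06],[0,0,0,0,0,0,0.06],[0,0,0,0,0,0,0.06],[0,0,0,0,0,0,0.06],[0,0,0,0,0,-0.03,0.06],[0,0,0,0,0,-0.035,0.06],[0,0,0,0,0,-0.035,0.06],[0,0,0,0,0,-0.036,0.06],[0,0,0,0,0,0,0.06]]]'
python3 - <<'E'
from h import *
im,e=snap("wrist","w6");w2=cv2.imread("pics/w2.png")
S=cams.capture("side")[:,:,::-1];S0=cv2.imread("pics/side0.png")
f=lambda a,w,h:cv2.convertScaleAbs(cv2.resize(a,(w,h),interpolation=cv2.INTER_CUBIC),alpha=1.4)
q=(slice(180,250),slice(235,315));p=(slice(70,260),slice(270,490))
a=np.hstack([f(w2[p],400,300),f(im[:,:,::-1][p],400,300)]);b=np.hstack([f(S0[q],400,300),f(S[q],400,300)])
cv2.imwrite("pics/c6.png",np.vstack([a,b]))
E
```

```text
time_s: 5.35
tcp_pos: [0.5185, 0.1729, 0.261]
ee_rot: [[0.99, -0.138, 0.01], [-0.138, -0.99, 0.005], [0.009, -0.007, -1.0]]
wrist_force: [0.9, 1.2, -0.1]
gripper_width: 0.683
gripper_force: 0.0
```

View pics/c6.png

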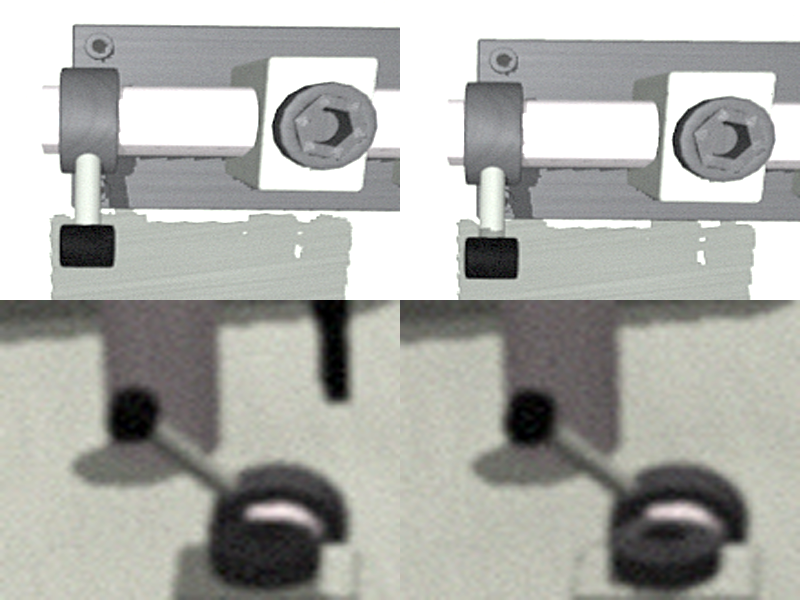

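The lever hasn't moved: the knob is still at the same place in both views, so the grasp missed. I'm letting the arm settle and reading the pose before trying again step by step.

```bash
python3 -m handwheel '[[[0,0,0,0,0,0,0.06],[0,0,0,0,0,0,0.06],[0,0,0,0,0,0,0.06]]]'
python3 - <<'E'
from h import *
im,e=snap("wrist","w7");S=ext("scene");D=ext("side")
def blob(im,R,th=45):
    a,b,c,d=R;g=cv2.cvtColor(im,cv2.COLOR_RGB2GRAY)[a:b,c:d];m=(g<th).astype(np.uint8)
    n,l,st,ce=cv2.connectedComponentsWithStats(m);k=1+np.argmax(st[1:,4]);return ce[k]+[c,a],st[k]
w,st=blob(im,(195,262,285,350),30);print("w",w,st)
s,st=blob(cams.capture("scene"),(190,212,335,360),70);print("scene",s,st)
d,st=blob(cams.capture("side"),(197,217,250,272),45);print("side",d,st)
print(tri((S,s),(D,d)),tri((e,w),(S,s),(D,d)));print(pose())
E
```

```text
time_s: 5.75
tcp_pos: [0.5155, 0.1713, 0.2545]
ee_rot: [[0.99, -0.139, -0.002], [-0.139, -0.99, -0.001], [-0.002, 0.001, -1.0]]
wrist_force: [-0.6, 0.7, -0.8]
gripper_width: 0.689
gripper_force: 0.0
w [316.0786 229.473 ] [ 16  22  30  26 649]
scene [346.5    202.2941] [ 7  9 10  8 68]
side [260.7273 207.0455] [  6   4  10  13 110]
(array([0.5125, 0.173 , 0.1346]), [0.0010362050122513175, 0.0010362050122513903]) (array([0.5119, 0.1734, 0.1344]), [0.0006884510432596712, 0.0012893494696929477, 0.0009566246865460199])
[[ 0.9903 -0.1388 -0.0009  0.5158]
 [-0.1388 -0.9903 -0.0006  0.1714]
 [-0.0008  0.0007 -1.      0.2552]
 [ 0.      0.      0.      1.    ]]
```

```bash
python3 -m handwheel '[[[0,0,0,-0.004,-0.0015,0.035,0.06],[0,0,0,0,0,0.035,0.06],[0,0,0,0,0,0.035,0.06],[0,0,0,0,0,0.022,0.06],[0,0,0,0,0,0.008,0.06],[0,0,0,0,0,0.008,0.06],[0,0,0,0,0,0,0.06],[0,0,0,0,0,0,0.06]]]'; python3 -m handwheel '[[[0,0,0,0,0,0,0.03],[0,0,0,0,0,0,0.03],[0,0,0,0,0,0,0.03],[0,0,0,0,0,0,0.03],[0,0,0,0,0,0,0.03]]]';  python3 -m handwheel '[[[0,0,0,0,0,0,0.02],[0,0,0,0,0,0,0.02]]]'
```

```text
time_s: 6.7
tcp_pos: [0.5129, 0.1739, 0.1138]
ee_rot: [[0.99, -0.139, 0.002], [-0.139, -0.99, 0.001], [0.002, -0.001, -1.0]]
wrist_force: [-0.2, 0.7, -0.6]
gripper_width: 0.69
gripper_force: 0.0
time_s: 7.2
tcp_pos: [0.5122, 0.1735, 0.1129]
ee_rot: [[0.99, -0.139, 0.0], [-0.139, -0.99, 0.0], [0.0, -0.0, -1.0]]
wrist_force: [-0.4, -0.7, 0.1]
gripper_width: 0.373
gripper_force: 0.0
time_s: 7.4
tcp_pos: [0.5123, 0.1743, 0.1128]
ee_rot: [[0.99, -0.139, 0.001], [-0.139, -0.99, 0.002], [0.0, -0.002, -1.0]]
wrist_force: [0.7, 1.4, -0.4]
gripper_width: 0.266
gripper_force: 30.0
```

Now it's gripped: 30 N at a 23 mm opening. Next I'm swinging the lever along the arc from about −45° to +28.6°.

```bash
python3 -m handwheel '[[[0,0,0,0.0067,0,-0.006,0.015],[0,0,0,0.0074,0,-0.0054,0.015],[0,0,0,0.008,0,-0.0045,0.015],[0,0,0,0.0083,0,-0.0036,0.015],[0,0,0,0.0086,0,-0.0027,0.015],[0,0,0,0.009,0,-0.0017,0.015]]]';python3 -m handwheel '[[[0,0,0,0.009,0,-0.0009,0.015],[0,0,0,0.0091,0,0.0002,0.015],[0,0,0,0.009,0,0.0011,0.015],[0,0,0,0.0088,0,0.0021,0.015],[0,0,0,0.0086,0,0.0031,0.015],[0,0,0,0.0082,0,0.0039,0.015],[0,0,0,0,0,0,0.015],[0,0,0,0,0,0,0.015],[0,0,0,0,0,0,0.015]]]'
```

```text
time_s: 8.0
tcp_pos: [0.5581, 0.1674, 0.1361]
ee_rot: [[0.99, -0.139, -0.004], [-0.139, -0.99, 0.0], [-0.004, 0.0, -1.0]]
wrist_force: [-4.8, 4.2, 1.2]
gripper_width: 0.266
gripper_force: 30.0
time_s: 8.9
tcp_pos: [0.615, 0.1591, 0.1298]
ee_rot: [[0.99, -0.138, 0.007], [-0.138, -0.99, -0.0], [0.007, -0.001, -1.0]]
wrist_force: [4.2, -2.3, 6.1]
gripper_width: 0.264
gripper_force: 30.0
```

```bash
python3 -m handwheel '[[[0,0,0,0,0,0,0.06],[0,0,0,0,0,0,0.06],[0,0,0,0,0,0,0.06],[0,0,0,0,0,0,0.06],[0,0,0,0,0,0,0.06],[0,0,0,0,0,-0.03,0.06],[0,0,0,0,0,-0.04,0.06],[0,0,0,-0.03,0.01,-0.04,0.06],[0,0,0,-0.04,0.015,0,0.06],[0,0,0,-0.045,0.015,0,0.06],[0,0,0,0,0,0,0.06],[0,0,0,0,0,0,0.06]]]';python3 -m handwheel '[[[0,0,0,0,0,0,0.06],[0,0,0,0,0,0,0.06]]]'
python3 - <<'E'
from h import *
im,e=snap("wrist","w8");S=ext("scene");D=ext("side")
a=cams.capture("scene");b=cams.capture("side")
cv2.imwrite("pics/sc8.png",a[:,:,::-1]);cv2.imwrite("pics/sd8.png",b[:,:,::-1])
k=np.array([.611,.1588,.1496]);so=np.array([.556,.0605,.126])
for n,E_ in(("w",e),("scene",S),("side",D)):print(n,"knob",proj(E_,k),"sock",proj(E_,so))
ch=" .:-=+*#%@"
g=cv2.cvtColor(im,cv2.COLOR_RGB2GRAY)
c=proj(e,[.564,.118,.0914]);print("flat mid px",c);u,v=c.astype(int)
col=g[v-45:v+46,u-20:u+21].astype(float).mean(1);print(np.round(col).astype(int))
E
```

```text
time_s: 10.1
tcp_pos: [0.4923, 0.1358, 0.2372]
ee_rot: [[0.99, -0.138, 0.001], [-0.138, -0.99, 0.001], [0.001, -0.001, -1.0]]
wrist_force: [-0.2, 0.2, 0.5]
gripper_width: 0.689
gripper_force: 0.0
time_s: 10.3
tcp_pos: [0.4941, 0.1364, 0.2362]
ee_rot: [[0.99, -0.139, -0.0], [-0.139, -0.99, -0.0], [-0.0, 0.0, -1.0]]
wrist_force: [-0.2, 0.8, -0.5]
gripper_width: 0.693
gripper_force: 0.0
w knob [258.9413  64.5937] sock [409.8165 130.8342]
scene knob [350.2681 217.4075] sock [306.7882 216.8687]
side knob [308.8605 201.2081] sock [287.403  234.7045]
flat mid px [329.062  131.5327]
[111 113 114 115 114 112 111 112 111 114 113 113 113 112 112 112 111 110
 111 105 106 141 171 180 193 200 207 212 217 220 224 231 244 248 247 247
 247 247 246 246 247 247 246 245 244 244 244 243 242 241 240 240 242 238
 237 239 239 238 238 238 239 240 237 203 185 179 169 155 137  98  59  63
  65  68  91 113 113 112 112 110 110 107 107 111 110 109 111 111 112 111
 108]
```

```bash
cat > flat.py <<'E'
from h import *
from scipy.optimize import brentq,least_squares
def run(f,e,yaw=-8.2,ys=(.045,.058,.07),sock=(.556,.0605)):
    g=cv2.imread(f,0).astype(float);yaw=np.radians(yaw)
    fx=np.array([np.cos(yaw),np.sin(yaw),0]);fy=np.array([-np.sin(yaw),np.cos(yaw),0]);o0=np.array([*sock,.075])
    for y in ys:
        c=o0+y*fy
        # sample along lateral at height of flat plane
        U=np.arange(-.034,.034,.0004);P=[]
        for u in U:
            p=[proj(e,c+fy*t+fx*u+[0,0,.0164]) for t in np.linspace(-.006,.006,13)]
            P.append(np.mean([cv2.getRectSubPix(g.astype(np.float32),(1,1),(float(a),float(b)))[0,0] for a,b in p]))
        P=cv2.GaussianBlur(np.array(P).reshape(-1,1),(1,5),0).ravel();d=np.diff(P)
        def pk(a,b,s):
            m=[i for i in range(len(d)) if a<=U[i]<=b];i=max(m,key=lambda i:s*d[i]);return U[i]+.0002,d[i]
        eL=pk(-.018,-.006,1),pk(-.018,-.006,-1);eR=pk(.006,.018,-1)
        sl=pk(-.030,-.017,1);sr=pk(.0145,.030,-1)
        # camera in-plane coords
        cam=np.array([np.dot(e[2]-c,fx),e[2][2]-.075])
        def dirn(u):v=np.array([u,.0164])-cam;return v/np.linalg.norm(v)
        print("y",y,"flatL",eL,"flatR",eR,"silh",sl,sr,"cam",cam)
        print(" ".join(f"{1000*U[i]:.0f}:{P[i]:.0f}" for i in range(0,len(U),3)))
E
python3 - <<'E'
from flat import *
T=pose();run("pics/w8.png",ext("wrist",T))
E
```

```text
y 0.045 flatL ((np.float64(-0.01420000000000012), np.float32(13.329254)), (np.float64(-0.011800000000000135), np.float32(-0.7046814))) flatR (np.float64(0.01819999999999968), np.float32(-16.690735)) silh (np.float64(-0.01940000000000009), np.float32(20.151543)) (np.float64(0.01819999999999968), np.float32(-16.690735)) cam [-0.0048  0.3483]
-34:109 -33:108 -32:108 -30:107 -29:105 -28:109 -27:110 -26:111 -24:107 -23:83 -22:65 -21:61 -20:90 -18:141 -17:165 -16:181 -15:197 -14:233 -12:239 -11:237 -10:238 -9:239 -8:238 -6:238 -5:239 -4:240 -3:241 -2:243 -0:243 1:244 2:245 3:246 4:245 6:246 7:246 8:246 9:246 10:234 12:222 13:217 14:209 15:200 16:185 18:163 19:118 20:107 21:109 22:111 24:110 25:110 26:110 27:111 28:109 30:109 31:111 32:112 33:111
y 0.058 flatL ((np.float64(-0.01420000000000012), np.float32(12.947815)), (np.float64(-0.012200000000000133), np.float32(-0.5839691))) flatR (np.float64(0.01819999999999968), np.float32(-14.831589)) silh (np.float64(-0.019000000000000093), np.float32(18.060364)) (np.float64(0.01819999999999968), np.float32(-14.831589)) cam [-0.0048  0.3483]
-34:110
[... 451 characters left out ...]
np.float32(12.487442)), (np.float64(-0.012200000000000133), np.float32(-0.38432312))) flatR (np.float64(0.01819999999999968), np.float32(-17.338654)) silh (np.float64(-0.019000000000000093), np.float32(17.911049)) (np.float64(0.01859999999999968), np.float32(-19.12593)) cam [-0.0048  0.3483]
-34:112 -33:110 -32:111 -30:110 -29:106 -28:109 -27:111 -26:108 -24:107 -23:84 -22:65 -21:62 -20:85 -18:135 -17:162 -16:178 -15:198 -14:233 -12:238 -11:237 -10:237 -9:238 -8:238 -6:239 -5:241 -4:241 -3:242 -2:243 -0:244 1:244 2:246 3:246 4:246 6:246 7:246 8:247 9:246 10:236 12:223 13:216 14:209 15:200 16:186 18:166 19:118 20:104 21:112 22:112 24:113 25:114 26:114 27:115 28:113 30:113 31:115 32:116 33:114
```

Run:
```python
from flat import *
e=ext("wrist");im=cv2.imread("pics/w8.png").astype(np.float32)
yaw=np.radians(-8.2);fx=np.array([np.cos(yaw),np.sin(yaw),0]);fy=np.array([-np.sin(yaw),np.cos(yaw),0]);o0=np.array([.556,.0605,.075])
for ch in(0,1,2):
  L=[]
  for u in np.arange(-.017,.0145,.0005):
    q=[proj(e,o0+fy*t+fx*u+[0,0,.0164]) for t in np.linspace(.045,.075,40)]
    L.append(np.mean([cv2.getRectSubPix(im[:,:,ch],(1,1),(float(a),float(b)))[0,0] for a,b in q]))
  print(" ".join(f"{-17+.5*i:.1f}:{v:.0f}" for i,v in enumerate(L) if i<10 or i>48))
# knob silhouettes
S,D=ext("scene"),ext("side")
def blob(f,R,th):
    a,b,c,d=R;g=cv2.imread(f,0)[a:b,c:d];m=(g<th).astype(np.uint8)
    n,l,st,ce=cv2.connectedComponentsWithStats(m);k=1+np.argmax(st[1:,4]);x,y,w,h,A=st[k];return np.array([x+c+(w-1)/2,y+a+(h-1)/2]),ce[k]+[c,a],(w,h,A)
a0=o0+.105*fy
K={}
for n,E_,f,R,th in(("w",e,"pics/w8.png",(40,95,232,290),32),("sc",S,"pics/sc8.png",(205,228,338,362),70),("sd",D,"pics/sd8.png",(190,212,297,320),50)):
    b=blob(f,R,th);print(n,b);K[n]=b[1]
    # angle: ray in-plane ∩ circle radius .085
    o,d=ray(E_,b[1]);O=np.array([np.dot(o-a0,fx),o[2]-.075]);dd=np.array([np.dot(d,fx),d[2]])
    A=dd@dd;B=2*O@dd;C=O@O-.085**2;q=B*B-4*A*C
    if q>0:
        for s in(-1,1):
            X=O+dd*(-B+s*q**.5)/(2*A);print("  ang",np.degrees(np.arctan2(*X)))
print(tri((e,K["w"]),(S,K["sc"]),(D,K["sd"])),"target",a0+.0408*fx+[0,0,.0746])
print(np.linalg.norm(0),o0)
```

```text
-17.0:168 -16.5:175 -16.0:180 -15.5:183 -15.0:192 -14.5:203 -14.0:225 -13.5:238 -13.0:240 -12.5:240 7.5:249 8.0:249 8.5:249 9.0:250 9.5:247 10.0:242 10.5:234 11.0:228 11.5:224 12.0:221 12.5:219 13.0:216 13.5:213 14.0:210
-17.0:167 -16.5:174 -16.0:179 -15.5:182 -15.0:190 -14.5:201 -14.0:224 -13.5:237 -13.0:239 -12.5:239 7.5:247 8.0:248 8.5:248 9.0:249 9.5:246 10.0:241 10.5:233 11.0:227 11.5:222 12.0:220 12.5:217 13.0:215 13.5:211 14.0:208
-17.0:170 -16.5:177 -16.0:183 -15.5:186 -15.0:195 -14.5:206 -14.0:227 -13.5:239 -13.0:242 -12.5:241 7.5:245 8.0:245 8.5:245 9.0:245 9.5:245 10.0:243 10.5:236 11.0:230 11.5:226 12.0:223 12.5:221 13.0:219 13.5:216 14.0:213
w (array([257.5,  77. ]), array([258.1336,  77.7263]), (np.int32(40), np.int32(35), np.int32(771)))
  ang 21.761306059305166
  ang 142.86481734539683
sc (array([349.5, 215.5]), array([349.5663, 214.5904]), (np.int32(10), np.int32(12), np.int32(83)))
  ang 23.010053158769832
  ang -86.8617815178267
sd (array([305. , 199.5]), array([304.617 , 199.2021]), (np.int32(9), np.int32(14), np.int32(94)))
  ang 21.848601077204087
  ang 161.62688976827184
(array([0.6024, 0.1595, 0.1534]), [0.00041957680059461524, 0.0011085281436272211, 0.0008426796326003548]) target [0.6114 0.1586 0.1496]
0.0 [0.556  0.0605 0.075 ]
```

```bash
python3 -m handwheel '[[[0,0,0,0.034,-0.013,0,0.06],[0,0,0,0.035,-0.0125,0,0.06],[0,0,0,0.035,-0.0125,0,0.06],[0,0,0,0,0,0.035,0.06],[0,0,0,0,0,0.035,0.06],[0,0,0,0,0,0.029,0.06],[0,0,0,0,0,0.01,0.06],[0,0,0,0,0,0,0.06],[0,0,0,0,0,0,0.06]]]';python3 -m handwheel '[[[0,0,0,0,0,0,0.015],[0,0,0,0,0,0,0.015],[0,0,0,0,0,0,0.015],[0,0,0,0,0,0,0.015],[0,0,0,0,0,0,0.015],[0,0,0,0,0,0,0.015],[0,0,0,0,0,0,0.015]]]';python3 -m handwheel '[[[0,0,0,0.003,0,0.0014,0.015],[0,0,0,0.003,0,0.0014,0.015],[0,0,0,0.003,0,0.0014,0.015],[0,0,0,0,0,0,0.015],[0,0,0,0,0,0,0.015],[0,0,0,0,0,0,0.015]]]'
```

```text
time_s: 11.35
tcp_pos: [0.6026, 0.1596, 0.1288]
ee_rot: [[0.99, -0.138, 0.003], [-0.138, -0.99, 0.001], [0.002, -0.001, -1.0]]
wrist_force: [0.7, 0.1, 0.9]
gripper_width: 0.693
gripper_force: 0.0
time_s: 12.05
tcp_pos: [0.6018, 0.1609, 0.1276]
ee_rot: [[0.99, -0.139, 0.002], [-0.139, -0.99, 0.003], [0.001, -0.003, -1.0]]
wrist_force: [-0.2, 5.2, -0.5]
gripper_width: 0.271
gripper_force: 30.0
time_s: 12.65
tcp_pos: [0.6106, 0.1596, 0.1239]
ee_rot: [[0.99, -0.139, 0.002], [-0.139, -0.99, 0.002], [0.001, -0.003, -1.0]]
wrist_force: [-1.9, 5.6, 2.1]
gripper_width: 0.273
gripper_force: 30.0
```

```bash
python3 -m handwheel '[[[0,0,0,0,0,0,0.06],[0,0,0,0,0,0,0.06],[0,0,0,0,0,0,0.06],[0,0,0,0,0,0,0.06],[0,0,0,0,0,0,0.06],[0,0,0,0,0,-0.035,0.06],[0,0,0,0,0,-0.04,0.06],[0,0,0,-0.033,0.013,-0.038,0.06],[0,0,0,-0.04,0.013,0,0.06],[0,0,0,-0.04,0.012,0,0.06],[0,0,0,0,0,0,0.06],[0,0,0,0,0,0,0.06]]]';python3 -m handwheel '[[[0,0,0,0,0,0,0.06],[0,0,0,0,0,0,0.06]]]'
cat > chk.py <<'E'
from h import *
def chk(tag,sock=(.556,.0605),yw=-8.2):
    im,e=snap("wrist","w"+tag);im=im[:,:,::-1].astype(np.float32);S,D=ext("scene"),ext("side")
    snap("scene","sc"+tag);snap("side","sd"+tag)
    yaw=np.radians(yw);fx=np.array([np.cos(yaw),np.sin(yaw),0]);fy=np.array([-np.sin(yaw),np.cos(yaw),0]);o0=np.array([*sock,.075])
    L=[];U=np.arange(-.025,.025,.0005)
    for u in U:
        q=[proj(e,o0+fy*t+fx*u+[0,0,.0164]) for t in np.linspace(.045,.075,40)]
        L.append(np.mean([cv2.getRectSubPix(im[:,:,1],(1,1),(float(a),float(b)))[0,0] for a,b in q]))
    print(" ".join(f"{1000*u:.1f}:{v:.0f}" for u,v in zip(U,L) if abs(u)>.0085))
    a0=o0+.105*fy
    for n,E_ in(("w",e),("sc",S),("sd",D)):
        a,b=proj(E_,a0+.0408*fx+[0,0,.0746]);h=25 if n=="w" else 12
        r0,c0=max(int(b)-h,0),int(a)-h
        g=cv2.imread(f"pics/{n}{tag}.png",0)[r0:int(b)+h,c0:int(a)+h];m=(g<{"w":32,"sc":70,"sd":50}[n]).astype(np.uint8)
        k,l,st,ce=cv2.connectedComponentsWithStats(m);i=1+np.argmax(st[1:,4]);p=ce[i]+[c0,r0]
        o,d=ray(E_,p);O=np.array([np.dot(o-a0,fx),o[2]-.075]);dd=np.array([np.dot(d,fx),d[2]])
        A=dd@dd;B=2*O@dd;C=O@O-.085**2;q=B*B-4*A*C
        print(n,p,st[i],[round(float(np.degrees(np.arctan2(*(O+dd*(-B+s*q**.5)/(2*A))))),1) for s in(-1,1)] if q>0 else "miss")
    print(pose()[:3,3])
E
python3 -c "
from chk import *
chk('9')"
```

```text
time_s: 13.85
tcp_pos: [0.494, 0.1361, 0.2356]
ee_rot: [[0.99, -0.138, 0.002], [-0.138, -0.99, 0.001], [0.002, -0.001, -1.0]]
wrist_force: [0.7, -0.2, 0.4]
gripper_width: 0.691
gripper_force: 0.0
time_s: 14.05
tcp_pos: [0.4953, 0.1366, 0.2344]
ee_rot: [[0.99, -0.139, -0.0], [-0.139, -0.99, -0.0], [-0.0, 0.0, -1.0]]
wrist_force: [-0.7, 0.4, -0.7]
gripper_width: 0.689
gripper_force: 0.0
-25.0:111 -24.5:112 -24.0:112 -23.5:108 -23.0:98 -22.5:84 -22.0:73 -21.5:66 -21.0:64 -20.5:63 -20.0:62 -19.5:66 -19.0:88 -18.5:119 -18.0:135 -17.5:148 -17.0:160 -16.5:167 -16.0:172 -15.5:180 -15.0:186 -14.5:191 -14.0:191 -13.5:198 -13.0:217 -12.5:224 -12.0:229 -11.5:242 -11.0:247 -10.5:247 -10.0:246 -9.5:246 -9.0:245 8.5:247 9.0:247 9.5:247 10.0:247 10.5:248 11.0:248 11.5:248 12.0:244 12.5:234 13.0:223 13.5:216 14.0:211 14.5:206 15.0:202 15.5:198 16.0:194 16.5:189 17.0:184 17.5:178 18.0:168 18.5:150 19.0:122 19.5:105 20.0:97 20.5:98 21.0:99 21.5:99 22.0:98 22.5:99 23.0:99 23.5:100 24.0:100 24.5:100
w [259.0344  68.4178] [  4   9  41  37 785] [27.3, 135.0]
sc [349.434  220.0755] [  7   9  10  15 106] [33.4, -98.4]
sd [308.6562 200.7188] [ 8  6  9 13 96] [28.1, 153.3]
[0.4949 0.1364 0.2342]
```

Flat edges now read about −12.3 and +12.8 mm, centred on the axis with the knob at about 28°, so the flat is up within about 1°. Now to look at the keys.

```bash
python3 -m handwheel '[[[0,0,0,-0.005,0.04,-0.002,0.06],[0,0,0,-0.005,0.04,-0.002,0.06],[0,0,0,-0.005,0.041,-0.002,0.06],[0,0,0,-0.005,0.041,-0.002,0.06],[0,0,0,-0.005,0.041,-0.002,0.06],[0,0,0,-0.005,0.041,-0.002,0.06],[0,0,0,-0.005,0.041,-0.002,0.06],[0,0,0,-0.005,0.041,-0.002,0.06],[0,0,0,-0.005,0.04,0,0.06],[0,0,0,0,0,0,0.06],[0,0,0,0,0,0,0.06],[0,0,0,0,0,0,0.06]]]'
python3 - <<'E'
from h import *
print(r.sense()["joints"])
im,e=snap("wrist","w10");hsv=im.max(2)
for c in([.4702,-.2303,.128],[.4657,-.34,.128]):
    p=proj(e,c);u,v=p.astype(int)
    m=np.zeros(hsv.shape,np.uint8);m[max(v-75,0):min(v+75,268),max(0,u-75):u+75]=1
    m&=(hsv<45).astype(np.uint8)
    n,l,st,ce=cv2.connectedComponentsWithStats(m);k=1+np.argmax(st[1:,4])
    cs=np.argwhere(l==k)[:,::-1].astype(np.float32);rc=cv2.minAreaRect(cs);b=cv2.boxPoints(rc)
    W=np.array([onz(e,q,.138) for q in b]);print("pred",p,"rect",rc,st[k]);print(W.mean(0),onz(e,rc[0],.138))
    d=[W[1]-W[0],W[2]-W[1]];L=[np.linalg.norm(x) for x in d];x=d[int(np.argmax(L))];print("len",L,"ang",np.degrees(np.arctan2(x[1],x[0])))
E
```

```text
time_s: 15.4
tcp_pos: [0.3993, -0.2195, 0.2505]
ee_rot: [[0.99, -0.138, -0.0], [-0.138, -0.99, 0.0], [-0.0, -0.0, -1.0]]
wrist_force: [-0.1, 0.2, -0.4]
gripper_width: 0.689
gripper_force: 0.0
[ -8.2744   3.0076 -16.6496  -0.0089 -70.3588  90.3233]
pred [319.7829 131.2703] rect ((321.3034362792969, 130.27745056152344), (28.966896057128906, 123.77455139160156), 8.746162414550781) [300  68  45 125 860]
[ 0.469 -0.231  0.138] [ 0.4706 -0.2315  0.138 ]
len [np.float64(0.08774160638522853), np.float64(0.02050087730499029)] ang -17.436528075434328
pred [464.9163 116.5942] rect ((465.9757385253906, 116.27388763427734), (83.09284210205078, 34.89899826049805), 79.11447143554688) [ 443   73   47   86 1952]
[ 0.4651 -0.3373  0.138 ] [ 0.4658 -0.3372  0.138 ]
len [np.float64(0.024365881220778544), np.float64(0.059211620011532545)] ang -170.88198277326623
```

View pics/w10.png

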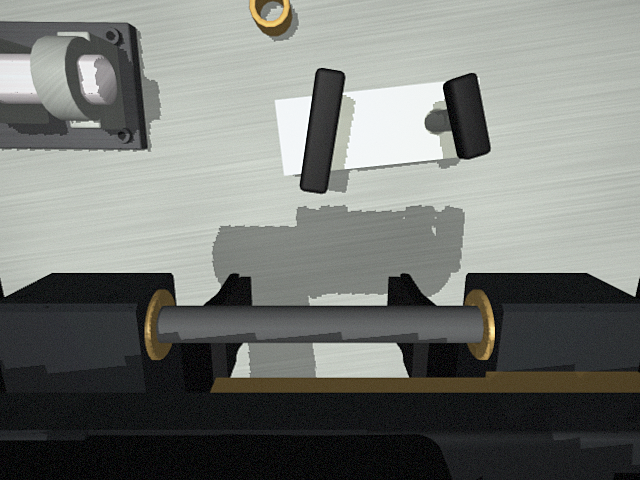

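This view shows the larger key's bar (long bar, centre (321,130), 88 mm long, world angle −17°) and the small key at (466,116). Now I'm grasping the larger key.

```bash
python3 -m handwheel '[[[0,0,0.78,0,0,0,0.055],[0,0,0.78,0,0,0,0.055],[0,0,0,0.0355,-0.005,0,0.055],[0,0,0,0.0355,-0.005,0,0.055],[0,0,0,0,0,0.04,0.055],[0,0,0,0,0,0.04,0.055],[0,0,0,0,0,0.035,0.055],[0,0,0,0,0,0.02,0.055],[0,0,0,0,0,0.0105,0.055],[0,0,0,0,0,0,0.055],[0,0,0,0,0,0,0.055]]]';python3 -m handwheel '[[[0,0,0,0,0,0,0.01],[0,0,0,0,0,0,0.01],[0,0,0,0,0,0,0.01],[0,0,0,0,0,0,0.01],[0,0,0,0,0,0,0.01],[0,0,0,0,0,0,0.01],[0,0,0,0,0,0,0.01]]]'
```

```text
time_s: 16.55
tcp_pos: [0.471, -0.2313, 0.1063]
ee_rot: [[0.955, -0.297, 0.002], [-0.297, -0.955, -0.001], [0.002, 0.0, -1.0]]
wrist_force: [0.7, 0.2, 0.6]
gripper_width: 0.632
gripper_force: 0.0
time_s: 17.25
tcp_pos: [0.4699, -0.2316, 0.1054]
ee_rot: [[0.955, -0.298, 0.0], [-0.298, -0.955, -0.0], [0.0, 0.0, -1.0]]
wrist_force: [1.3, 0.5, 1.3]
gripper_width: 0.249
gripper_force: 30.0
```

```bash
python3 -m handwheel '[[[0,0,0,0,0,-0.01,0.01],[0,0,0,0,0,-0.02,0.01],[0,0,0,0,0,-0.03,0.01],[0,0,0,0,0,-0.04,0.01],[0,0,0,0,0,-0.04,0.01],[0,0,0,0,0,0,0.01],[0,0,0,0,0,0,0.01]]]'
python3 - <<'E'
from h import *
def TT(c,s,p):
    T=np.eye(4);T[:3,:3]=[[c,-s,0],[-s,-c,0],[0,0,-1]];T[:3,3]=p;return T
for f,T in(("w9",TT(.990,.139,[.4949,.1364,.2342])),("w8",TT(.990,.139,[.4941,.1364,.2362])),("w7",TT(.990,.139,[.5157,.1714,.2550])),("w1",TT(-.003,1,[.5646,.1123,.2574]))):
    if f=="w1":T[:3,:3]=[[.003,-1,.001],[-1,-.003,.001],[-.001,-.001,-1]]
    e=ext("wrist",T);u,v=proj(e,[.556,.0605,.126]).astype(int)
    im=cv2.imread(f"pics/{f}.png",0);h=40
    g=im[v-h:v+h,u-h:u+h]
    m=(g<140).astype(np.uint8)
    m=cv2.morphologyEx(m,cv2.MORPH_CLOSE,np.ones((3,3)))
    n,l,st,ce=cv2.connectedComponentsWithStats(m);k=l[h,h] or 1+np.argmin(np.linalg.norm(ce[1:]-h,axis=1))
    cs,_=cv2.findContours((l==k).astype(np.uint8),cv2.RETR_EXTERNAL,cv2.CHAIN_APPROX_NONE)
    el=cv2.fitEllipse(max(cs,key=cv2.contourArea));c=np.array(el[0])+[u-h,v-h]
    # dark socket centroid
    print(f,"boss",c,el[1],onz(e,c,.126)[:2],"exp dia px",np.linalg.norm(proj(e,[.578,.0605,.126])-proj(e,[.534,.0605,.126])))
# key in side & scene after lift
p=pose();print(p[:3,3],r.sense()["wrist_force"],r.sense()["moment"])
S,D=snap("side","sd11"),snap("scene","sc11")
for n,(im,E_) in(("side",S),("scene",D)):
    for dz in(.02,.035,.05,.065):   # heights above nominal tip
        c=p[:3,3]+[0,0,dz-.0954];u,v=proj(E_,c);row=im[int(round(v)),int(u)-16:int(u)+17].astype(int).mean(1).astype(int);print(n,dz,round(u,1),int(u)-16,row)
E
```

```text
time_s: 17.95
tcp_pos: [0.4694, -0.2311, 0.2455]
ee_rot: [[0.954, -0.298, 0.001], [-0.298, -0.954, 0.001], [0.0, -0.001, -1.0]]
wrist_force: [-0.1, 0.6, -4.0]
gripper_width: 0.254
gripper_force: 30.0
w9 boss [407.6178 132.2739] (58.658058166503906, 62.170562744140625) [0.5561 0.0625] exp dia px 62.48186568454668
w8 boss [406.8195 130.6329] (58.33279037475586, 62.022132873535156) [0.5565 0.0625] exp dia px 62.14727488675186
w7 boss [452.4346 156.9104] (54.010494232177734, 81.53579711914062) [0.553  0.0595] exp dia px 56.77343585555031
w1 boss [328.4674 157.3632] (84.85603332519531, 88.82621765136719) [0.5569 0.0605] exp dia px 55.40307568965261
[ 0.4694 -0.2311  0.2455] [-0.1197  0.609  -3.9552] [-0.0183  0.1013  0.0357]
side 0.02 246.3 230 [144 146 148 145 145 146 148 148 141 110  62  25  20  25  18  22  26  22
  22  23  19  26  47  85  97  87  63  55  51  42  41  30  25]
side 0.035 245.8 229 [147 152 149 149 145 148 155 150 147 135 104  71  53  55  52  54  56  60
  57  55  54  55  55  85 125 149 139 100  70  60  56  54  63]
side 0.05 245.2 229 [151 149 152 150 151 152 157 148 141 11
[... 177 characters left out ...]
  57  59  58
  55  56  59  57  57  95 125 149 148 145 142 147 143 108  76]
scene 0.02 187.2 171 [123 123 123 123 124 126 125 125 128 126 128 121  97  65  53  49  51  50
  50  71 110 124 126 126 126 126 126 126 128 128 126 128 127]
scene 0.035 186.5 170 [125 124 124 122 125 124 126 124 125 125 124 122 112  87  71  66  68  69
  66  72  96 118 126 126 127 127 128 127 127 129 127 127 127]
scene 0.05 185.9 169 [122 123 123 123 124 122 122 122 125 124 122 123 116  89  72  71  68  67
  69  70  85 114 122 124 124 125 126 125 125 125 127 127 128]
scene 0.065 185.2 169 [121 125 124 122 122 124 123 124 124 123 122 115  98  76  70  66  69  68
  65  76 105 120 124 124 124 125 122 120 123 123 123 125 125]
```

Run:
```python
from h import *
def TT(R,p):
    T=np.eye(4);T[:3,:3]=R;T[:3,3]=p;return T
R8=[[.990,-.139,0],[-.139,-.990,0],[0,0,-1]]
yaw=np.radians(-8.2);fx=np.array([np.cos(yaw),np.sin(yaw),0]);fy=np.array([-np.sin(yaw),np.cos(yaw),0]);o0=np.array([.556,.0605,0])
for f,T in(("w9",TT(R8,[.4949,.1364,.2342])),("w8",TT(R8,[.4941,.1364,.2362])),("w2",TT([[.991,-.136,-.002],[-.136,-.991,0],[-.002,.001,-1]],[.5139,.1724,.2561])),("w1",TT([[.003,-1,.001],[-1,-.003,.001],[-.001,-.001,-1]],[.5646,.1123,.2574]))):
    e=ext("wrist",T);im=cv2.imread(f"pics/{f}.png",0).astype(np.float32)
    def prof(ax,ot,rng,z):
        U=np.arange(-.05,.05,.0005);L=np.array([np.mean([im[tuple(np.round(proj(e,o0+ax*u+ot*t+[0,0,z])[::-1]).astype(int))] for t in rng]) for u in U])
        return U,cv2.GaussianBlur(L.reshape(-1,1).astype(np.float32),(1,5),0).ravel()
    for nm,ax,ot,rng,z,hw in(("y-",fy,fx,np.linspace(-.033,-.027,7),.108,.025),("y+",fy,fx,np.linspace(.027,.033,7),.108,.025),("x",fx,fy,np.r_[-.0245:-.0225:3j],.108,.035),("boss y",fy,fx,np.linspace(-.005,.005,7),.126,.022),("boss x",fx,fy,np.linspace(-.005,.005,7),.126,.022)):
        U,L=prof(ax,ot,rng,z);d=np.diff(L);out=[]
        for s in(-1,1):
            i=[k for k in range(len(d)) if abs(U[k]-s*hw)<.006];k=max(i,key=lambda k:abs(d[k]));out.append((round(1000*U[k]+.25,1),round(float(d[k]),1)))
        print(f,nm,out,"mid",(out[0][0]+out[1][0])/2)
print(r.sense()["joints"])
```

```text
w9 y- [(np.float64(-23.2), 24.9), (np.float64(24.8), -27.7)] mid 0.8000000000000007
w9 y+ [(np.float64(-23.2), 24.3), (np.float64(24.8), -29.9)] mid 0.8000000000000007
w9 x [(np.float64(-31.2), -12.1), (np.float64(33.3), -11.4)] mid 1.049999999999999
w9 boss y [(np.float64(-19.7), -40.9), (np.float64(23.8), 60.3)] mid 2.0500000000000007
w9 boss x [(np.float64(-21.7), -38.8), (np.float64(20.8), 33.6)] mid -0.4499999999999993
w8 y- [(np.float64(-23.2), 27.4), (np.float64(25.3), -28.3)] mid 1.0500000000000007
w8 y+ [(np.float64(-23.2), 26.2), (np.float64(24.8), -25.8)] mid 0.8000000000000007
w8 x [(np.float64(-33.2), 8.5), (np.float64(33.3), -11.5)] mid 0.04999999999999716
w8 boss y [(np.float64(-19.7), -43.7), (np.float64(24.3), 59.1)] mid 2.3000000000000007
w8 boss x [(np.float64(-21.7), -36.8), (np.float64(21.3), 38.6)] mid -0.1999999999999993
w2 y- [(np.float64(-23.2), 23.4), (np.float64(24.8), -25.3)] mid 0.8000000000000007
w2 y+ [(np.float64(-23.7), 26.9), (np.float64(24.8), -26.3)] mid 0.5500000000000007
w2 x [(np.float64(-31.7), 7.2), (np.float64(34.8), -11.1)] mid 1.549999999999999
w2 boss y [(np.float64(-19.7), -42.9), (np.float64(25.3), 52.5)] mid 2.8000000000000007
w2 boss x [(np.float64(-20.7), -37.1), (np.float64(22.3), 33.6)] mid 0.8000000000000007
w1 y- [(np.float64(-22.7), 17.4), (np.float64(24.8), -8.8)] mid 1.0500000000000007
w1 y+ [(np.float64(-23.2), 16.1), (np.float64(25.3), -14.3)] mid 1.0500000000000007
w1 x [(np.float64(-33.2), 4.8), (np.float64(33.3), -7.5)] mid 0.04999999999999716
w1 boss y [(np.float64(-19.7), -21.7), (np.float64(23.8), 16.8)] mid 2.0500000000000007
w1 boss x [(np.float64(-21.2), -24.5), (np.float64(21.3), 28.5)] mid 0.05000000000000071
[ -8.4735  10.2988  -9.1762  -0.0729 -70.7649  81.1308]
```

```bash
python3 -m handwheel '[[[0,0,0.65,0,0,0,0.01],[0,0,0,-0.0030,-0.03,0,0.01],[0,0,0,-0.0030,-0.038,0,0.01],[0,0,0,-0.003,-0.042,0,0.01],[0,0,0,-0.004,-0.042,0,0.01],[0,0,0,-0.004,-0.042,0,0.01],[0,0,0,-0.004,-0.042,0,0.01],[0,0,0,-0.003,-0.036,0,0.01],[0,0,0,-0.0015,-0.0233,0,0.01],[0,0,0,0,-0.01,0,0.01],[0,0,0,0,0,0,0.01],[0,0,0,0,0,0,0.01]]]'; python3 -m handwheel '[[[0,0,0,0,0,0,0.01],[0,0,0,0,0,0,0.01]]]'
python3 - <<'E'
from h import *
p=pose();print(p,r.sense()["joints"])
for n in("side","scene"):
    im,E_=snap(n,n[:2]+"12")
    for dz in(.008,.02,.035,.05,.065):
        c=p[:3,3]+[0,0,dz-.0954];u,v=proj(E_,c);row=im[int(round(v)),int(u)-12:int(u)+13].astype(int).mean(1).astype(int);print(n,dz,round(u,1),int(u)-12,row)
    u,v=proj(E_,[.5563,.0622,.126]);print("sock",u,v)
    for k in(0,2,-2):
        v2=int(round(v))+k;row=im[v2,int(u)-18:int(u)+19].astype(int).mean(1).astype(int);print(v2,int(u)-18,row)
E
```

```text
time_s: 19.25
tcp_pos: [0.5558, 0.0615, 0.2441]
ee_rot: [[0.932, -0.363, -0.003], [-0.363, -0.932, -0.001], [-0.002, 0.002, -1.0]]
wrist_force: [-0.3, -0.4, -2.1]
gripper_width: 0.244
gripper_force: 30.0
time_s: 19.45
tcp_pos: [0.5562, 0.0612, 0.2453]
ee_rot: [[0.932, -0.364, -0.0], [-0.364, -0.932, -0.0], [-0.0, 0.0, -1.0]]
wrist_force: [-0.2, -0.0, -2.8]
gripper_width: 0.251
gripper_force: 30.0
[[ 0.9315 -0.3636 -0.0002  0.5562]
 [-0.3636 -0.9315 -0.0001  0.0612]
 [-0.0002  0.0002 -1.      0.2453]
 [ 0.      0.      0.      1.    ]] [ 22.8708  13.888   -4.2725   0.     -71.8535  45.806 ]
side 0.008 287.2 275 [132 130 131 136 132 132 107  69  31  20  22  20  18  18  26  25  29  41
  55  59  67  61  63  59  55]
side 0.02 287.1 275 [ 64  69  75  96 120 132 122  80  38  26  25  21  25  19  16  16  55 106
 131 133 132 138 118 103  80]
side 0.035 287.0 275 [ 69  63  65  82 117 127 122  92  58  52  47  55  52  53  50  49  76 110
 132 133 131 132 130 133 134]
side 0.05 286.9 274 [ 64  62  66  66  82 116 128 115  79  55  54  50  51  56  54  51  54  85
 115 134 140 129 135 131 134]
side 0.06
[... 1081 characters left out ...]
 70  69  66  78 106 121
 127 128 127 128 126 128 127]
scene 0.065 307.5 295 [128 127 129 126 130 126 128 124 109  82  72  68  69  67  69  76 104 119
 124 124 127 125 124 124 124]
sock 307.47308375036397 216.8788741468626
217 289 [116 113  96  90  87  86  88  85  82  78  63  56  53  52  50  52  47  46
  45  48  50  51  53  54  56  61  73  78  84  87  88  86  87  86  87  85
  85]
219 289 [129 128 120 112  99  92  87  85  81  67  57  55  52  53  53  51  51  51
  52  54  51  51  53  52  53  58  62  73  83  89  88  88  87  84  86  85
  85]
215 289 [ 91  87  87  86  89  84  88  87  83  85  79  70  64  61  56  57  54  52
  50  51  56  56  60  64  71  81  85  84  89 100 101  99  93  90  89  86
  88]
```

```bash
python3 -m handwheel '[[[0,0,0,0,-0.0005,0.01,0.01],[0,0,0,0,0,0.008,0.01],[0,0,0,0,0,0.003,0.01],[0,0,0,0,0,0.002,0.01],[0,0,0,0,0,0,0.01]]]'; python3 -m handwheel '[[[0,0,0,0,0,0.0015,0.01],[0,0,0,0,0,0.0015,0.01],[0,0,0,0,0,0.001,0.01],[0,0,0,0,0,0,0.01]]]';python3 -m handwheel '[[[0,0,0,0,0,0.0015,0.01],[0,0,0,0,0,0.0015,0.01],[0,0,0,0,0,0,0.01],[0,0,0,0,0,0,0.01]]]'
```

```text
time_s: 20.05
tcp_pos: [0.5567, 0.0627, 0.2218]
ee_rot: [[0.932, -0.362, -0.001], [-0.362, -0.932, -0.0], [-0.0, 0.001, -1.0]]
wrist_force: [0.6, -0.6, -3.4]
gripper_width: 0.245
gripper_force: 30.0
time_s: 20.45
tcp_pos: [0.5567, 0.0627, 0.2181]
ee_rot: [[0.932, -0.362, -0.0], [-0.362, -0.932, -0.0], [-0.0, 0.0, -1.0]]
wrist_force: [0.8, 0.2, -2.8]
gripper_width: 0.247
gripper_force: 30.0
time_s: 20.85
tcp_pos: [0.5575, 0.0626, 0.2167]
ee_rot: [[0.932, -0.362, 0.003], [-0.362, -0.932, -0.0], [0.002, -0.001, -1.0]]
wrist_force: [-0.8, -1.1, 5.2]
gripper_width: 0.245
gripper_force: 30.0
```

Contact came 4.7 mm below the mouth, so the pilot is in and the hexagon is resting on the rim. Now I'm feeling for the fit.

```bash
python3 -m handwheel '[[[0,0,-0.33,0,0,0.0005,0.01],[0,0,-0.33,0,0,0.0005,0.01],[0,0,0,0,0,0,0.01]]]'; python3 -c "
from station import r
print(r.sense()['moment'])"; python3 -m handwheel '[[[0,0,0.33,0,0,0,0.01],[0,0,0.33,0,0,0,0.01],[0,0,0.33,0,0,0,0.01],[0,0,0,0,0,0,0.01]]]'; python3 -c "
from station import r
print(r.sense()['moment'])"; python3 -m handwheel '[[[0,0,0.33,0,0,0,0.01],[0,0,0.33,0,0,0,0.01],[0,0,0,0,0,0,0.01]]]'; python3 -c "
from station import r
print(r.sense()['moment'])"
```

```text
time_s: 21.15
tcp_pos: [0.5562, 0.0624, 0.2136]
ee_rot: [[0.955, -0.297, -0.001], [-0.297, -0.955, -0.0], [-0.001, 0.001, -1.0]]
wrist_force: [0.5, -2.5, -2.1]
gripper_width: 0.246
gripper_force: 30.0
[-0.80064551 -0.07007957  0.00749166]
time_s: 21.55
tcp_pos: [0.556, 0.0625, 0.2129]
ee_rot: [[0.919, -0.395, -0.003], [-0.395, -0.919, -0.001], [-0.002, 0.002, -1.0]]
wrist_force: [-0.1, -1.7, -3.6]
gripper_width: 0.243
gripper_force: 30.0
[-0.77251462 -0.1049171   0.10177476]
time_s: 21.85
tcp_pos: [0.556, 0.0625, 0.2131]
ee_rot: [[0.89, -0.457, -0.002], [-0.457, -0.89, -0.001], [-0.002, 0.002, -1.0]]
wrist_force: [0.7, -1.6, -4.3]
gripper_width: 0.247
gripper_force: 30.0
[-0.82831674  0.0019232   0.00517554]
```

```bash
python3 -m handwheel '[[[0,0,0,0,0,0.0015,0.01],[0,0,0,0,0,0.0015,0.01],[0,0,0,0,0,0.001,0.01],[0,0,0,0,0,0,0.01]]]';python3 -m handwheel '[[[0,0,0,0,0,0.0015,0.01],[0,0,0,0,0,0.0015,0.01],[0,0,0,0,0,0,0.01]]]';python3 -m handwheel '[[[0,0,0,0,0,0.001,0.01],[0,0,0,0,0,0.001,0.01],[0,0,0,0,0,0,0.01],[0,0,0,0,0,0,0.01]]]'; python3 -c "
from station import r
print(r.sense()['moment'])"
```

```text
time_s: 22.25
tcp_pos: [0.5565, 0.0626, 0.2101]
ee_rot: [[0.89, -0.457, -0.001], [-0.457, -0.89, -0.0], [-0.0, 0.001, -1.0]]
wrist_force: [-0.6, -2.2, -2.6]
gripper_width: 0.249
gripper_force: 30.0
time_s: 22.55
tcp_pos: [0.5566, 0.0626, 0.207]
ee_rot: [[0.89, -0.457, -0.0], [-0.457, -0.89, -0.0], [-0.0, 0.0, -1.0]]
wrist_force: [-0.2, -2.7, -2.0]
gripper_width: 0.247
gripper_force: 30.0
time_s: 22.95
tcp_pos: [0.5568, 0.0627, 0.2054]
ee_rot: [[0.89, -0.457, 0.0], [-0.457, -0.89, -0.0], [0.0, -0.0, -1.0]]
wrist_force: [-0.7, -2.4, 0.6]
gripper_width: 0.246
gripper_force: 30.0
[-1.32412821  0.36577351  0.02839728]
```

```bash
python3 -m handwheel '[[[0,0,0,0,0.0007,0.001,0.01],[0,0,0,0,0,0.001,0.01],[0,0,0,0,0,0,0.01],[0,0,0,0,0,0,0.01]]]'; python3 -c "
from station import r
print(r.sense()['moment'])"
```

```text
time_s: 23.35
tcp_pos: [0.5575, 0.0622, 0.2053]
ee_rot: [[0.89, -0.456, 0.004], [-0.456, -0.89, 0.0], [0.003, -0.002, -1.0]]
wrist_force: [-2.1, -2.8, 7.4]
gripper_width: 0.246
gripper_force: 30.1
[-1.14695234  0.66133695  0.04174777]
```

```bash
cat > m.py <<'E'
from station import r
s=r.sense();print("MOM",s["moment"].round(3),"j6",s["joints"][5].round(1),"eff6",s["effort"][5].round(3))
E
python3 -m handwheel '[[[0,0,0.8,0,0,0.0004,0.01],[0,0,0.8,0,0,0.0004,0.01],[0,0,0.8,0,0,0.0005,0.01],[0,0,0.8,0,0,0.0005,0.01],[0,0,0,0,0,0,0.01]]]'; python3 m.py; python3 -m handwheel '[[[0,0,0.6,0,0,0.0004,0.01],[0,0,0.6,0,0,0.0004,0.01],[0,0,0,0,0,0,0.01]]]'; python3 m.py;python3 -m handwheel '[[[0,0,0.6,0,0,0.0004,0.01],[0,0,0.6,0,0,0.0004,0.01],[0,0,0,0,0,0,0.01]]]'; python3 m.py
```

```text
time_s: 23.85
tcp_pos: [0.558, 0.062, 0.2052]
ee_rot: [[0.69, -0.724, 0.006], [-0.724, -0.69, -0.0], [0.004, -0.004, -1.0]]
wrist_force: [-3.1, -1.8, 12.9]
gripper_width: 0.251
gripper_force: 30.1
MOM [-1.124  1.283  0.101] j6 20.6 eff6 -0.314
time_s: 24.15
tcp_pos: [0.5583, 0.0621, 0.2051]
ee_rot: [[0.594, -0.804, 0.007], [-0.804, -0.594, 0.0], [0.004, -0.006, -1.0]]
wrist_force: [-3.2, -3.0, 14.1]
gripper_width: 0.246
gripper_force: 30.2
MOM [-0.912  1.443  0.044] j6 13.4 eff6 -0.272
time_s: 24.45
tcp_pos: [0.5587, 0.0622, 0.2051]
ee_rot: [[0.489, -0.872, 0.008], [-0.872, -0.489, 0.0], [0.004, -0.007, -1.0]]
wrist_force: [-3.3, -2.0, 17.0]
gripper_width: 0.251
gripper_force: 30.3
MOM [-0.815  1.574  0.108] j6 6.2 eff6 -0.272
```

The key stays at home depth, so the screw turns in place. I'll relieve the push and continue.

```bash
python3 -m handwheel '[[[0,0,0.5,-0.001,0,-0.0015,0.01],[0,0,0.5,0,0,-0.001,0.01],[0,0,0,0,0,0,0.01]]]'; python3 m.py;python3 -m handwheel '[[[0,0,0.5,0,0,0,0.01],[0,0,0.5,0,0,0,0.01],[0,0,0,0,0,0,0.01]]]'; python3 m.py;python3 -m handwheel '[[[0,0,0.5,0,0,0,0.01],[0,0,0.5,0,0,0,0.01],[0,0,0,0,0,0,0.01]]]'; python3 m.py
```

```text
time_s: 24.75
tcp_pos: [0.5576, 0.0632, 0.2052]
ee_rot: [[0.395, -0.919, 0.006], [-0.919, -0.395, 0.001], [0.002, -0.005, -1.0]]
wrist_force: [-2.0, -2.4, 8.8]
gripper_width: 0.246
gripper_force: 30.1
MOM [-0.957  0.699  0.091] j6 0.1 eff6 -0.253
time_s: 25.05
tcp_pos: [0.5576, 0.0632, 0.2051]
ee_rot: [[0.296, -0.955, 0.005], [-0.955, -0.296, 0.001], [0.001, -0.005, -1.0]]
wrist_force: [-1.0, -2.5, 7.9]
gripper_width: 0.247
gripper_force: 30.1
MOM [-0.985  0.661  0.145] j6 -5.9 eff6 -0.252
time_s: 25.35
tcp_pos: [0.5577, 0.0633, 0.2052]
ee_rot: [[0.195, -0.981, 0.006], [-0.981, -0.195, 0.001], [0.0, -0.006, -1.0]]
wrist_force: [-3.1, -2.9, 8.4]
gripper_width: 0.245
gripper_force: 30.1
MOM [-0.843  0.593  0.131] j6 -11.9 eff6 -0.252
```

```bash
for i in 1; do python3 -m handwheel '[[[0,0,0.5,0,0,0,0.01],[0,0,0.5,0,0,0,0.01],[0,0,0,0,0,0,0.01]]]' | grep -E "time|rot|force"; python3 m.py; python3 -m handwheel '[[[0,0,0.4,0,0,0,0.01],[0,0,0.4,0,0,0,0.01],[0,0,0,0,0,0,0.01]]]'| grep -E "time|rot|force"; python3 m.py; done
```

```text
time_s: 25.65
ee_rot: [[0.091, -0.996, 0.006], [-0.996, -0.091, 0.001], [-0.0, -0.006, -1.0]]
wrist_force: [-0.9, -1.2, 8.7]
gripper_force: 30.1
MOM [-0.827  0.624  0.086] j6 -17.9 eff6 -0.252
time_s: 25.95
ee_rot: [[0.008, -1.0, 0.006], [-1.0, -0.008, 0.001], [-0.001, -0.006, -1.0]]
wrist_force: [-2.0, -1.8, 7.6]
gripper_force: 30.1
MOM [-0.861  0.544  0.13 ] j6 -22.7 eff6 -0.232
```

```bash
python3 -m handwheel '[[[0,0,0.4,0,0,0,0.01],[0,0,0.4,0,0,0,0.01],[0,0,0,0,0,0,0.01]]]' | grep -E "time|rot|force"; python3 m.py; python3 -m handwheel '[[[0,0,0.4,0,0,0,0.01],[0,0,0.4,0,0,0,0.01],[0,0,0,0,0,0,0.01]]]'| grep -E "time|rot|force"; python3 m.py
```

```text
time_s: 26.25
ee_rot: [[-0.076, -0.997, 0.006], [-0.997, 0.076, 0.001], [-0.001, -0.006, -1.0]]
wrist_force: [-1.1, -2.6, 8.5]
gripper_force: 30.1
MOM [-0.908  0.549  0.073] j6 -27.5 eff6 -0.264
time_s: 26.55
ee_rot: [[-0.159, -0.987, 0.006], [-0.987, 0.159, 0.001], [-0.002, -0.006, -1.0]]
wrist_force: [-0.1, -2.1, 9.6]
gripper_force: 30.1
MOM [-0.741  0.476  0.188] j6 -32.2 eff6 -0.319
```

```bash
python3 -m handwheel '[[[0,0,0.4,0,0,0,0.01],[0,0,0,0,0,0,0.01]]]' | grep -E "time|rot|force"; python3 m.py; python3 -m handwheel '[[[0,0,0.4,0,0,0,0.01],[0,0,0,0,0,0,0.01]]]'| grep -E "time|rot|force"; python3 m.py
```

```text
time_s: 26.75
ee_rot: [[-0.2, -0.98, 0.006], [-0.98, 0.2, 0.001], [-0.002, -0.006, -1.0]]
wrist_force: [-0.6, -1.8, 8.4]
gripper_force: 30.1
MOM [-0.763  0.366  0.267] j6 -34.6 eff6 -0.35
time_s: 26.95
ee_rot: [[-0.24, -0.971, 0.006], [-0.971, 0.24, 0.001], [-0.003, -0.006, -1.0]]
wrist_force: [-1.1, -2.0, 7.6]
gripper_force: 30.1
MOM [-0.8    0.389  0.232] j6 -37.0 eff6 -0.386
```

```bash
python3 -m handwheel '[[[0,0,0.4,0,0,0,0.01],[0,0,0.4,0,0,0,0.01],[0,0,0,0,0,0,0.01]]]' | grep -E "time|rot|force"; python3 m.py; python3 -m handwheel '[[[0,0,0.4,0,0,0,0.01],[0,0,0,0,0,0,0.01]]]'| grep -E "time|rot|force"; python3 m.py;python3 -m handwheel '[[[0,0,0,0,0,0,0.01]]]'| grep -E "time"; python3 m.py
```

```text
time_s: 27.25
ee_rot: [[-0.32, -0.947, 0.007], [-0.947, 0.32, 0.001], [-0.003, -0.006, -1.0]]
wrist_force: [-0.5, -1.8, 8.8]
gripper_force: 30.2
MOM [-0.765  0.375  0.296] j6 -41.8 eff6 -0.459
time_s: 27.45
ee_rot: [[-0.36, -0.933, 0.007], [-0.933, 0.36, 0.001], [-0.004, -0.006, -1.0]]
wrist_force: [-0.9, -2.5, 7.4]
gripper_force: 30.2
MOM [-0.724  0.297  0.405] j6 -44.2 eff6 -0.502
time_s: 27.55
MOM [-0.753  0.287  0.392] j6 -44.2 eff6 -0.381
```

```bash
python3 -m handwheel '[[[0,0,0.3,0,0,0,0.01],[0,0,0,0,0,0,0.01]]]' | grep -E "time|force"; python3 m.py; for i in 1 2 3 4; do python3 -m handwheel '[[[0,0,0,0,0,0,0.01]]]'| grep -E "time"; python3 m.py;done
```

```text
time_s: 27.75
wrist_force: [0.0, -2.0, 8.2]
gripper_force: 30.2
MOM [-0.712  0.228  0.367] j6 -46.0 eff6 -0.513
time_s: 27.85
MOM [-0.733  0.237  0.408] j6 -46.0 eff6 -0.422
time_s: 27.95
MOM [-0.655  0.212  0.462] j6 -46.0 eff6 -0.419
time_s: 28.05
MOM [-0.738  0.268  0.396] j6 -46.0 eff6 -0.419
time_s: 28.15
MOM [-0.72   0.247  0.462] j6 -46.0 eff6 -0.419
```

A steady 0.42 N m is held, within the snug range. Releasing and backing off straight up.

```bash
python3 -m handwheel '[[[0,0,0,0,0,0,0.03],[0,0,0,0,0,0,0.04],[0,0,0,0,0,0,0.055],[0,0,0,0,0,0,0.055],[0,0,0,0,0,0,0.055],[0,0,0,0,0,0,0.055],[0,0,0,0,0,0,0.055]]]'; python3 -m handwheel '[[[0,0,0,0,0,-0.015,0.055],[0,0,0,0,0,-0.03,0.055],[0,0,0,0,0,-0.04,0.055],[0,0,0,0,0,-0.03,0.055],[0,0,0,-0.03,0,0,0.055],[0,0,0,-0.04,0,0,0.055],[0,0,0,-0.04,0,0,0.055],[0,0,0,0,0,0,0.055],[0,0,0,0,0,0,0.055],[0,0,0,0,0,0,0.055]]]'
python3 - <<'E'
from h import *
im,e=snap("wrist","w20")
# key bar: centre expected at socket, top at .110+.128=.238 ; upright check in side/scene
for n in("side","scene"):
    im,E_=snap(n,n[:2]+"20")
    for z in(.14,.155,.17,.185,.2,.212,.228,.245):
        u,v=proj(E_,[.5565,.0622,z]);row=im[int(round(v)),int(u)-22:int(u)+23].astype(int).mean(1).astype(int);print(n,z,round(u,1),int(u)-22,row)
g=cv2.imread("pics/w20.png").max(2)
u,v=proj(e,[.5565,.0622,.238]).astype(int);print(u,v)
m=np.zeros(g.shape,np.uint8);m[max(v-120,0):min(v+120,265),max(0,u-130):u+130]=1;m&=(g<45).astype(np.uint8)
n,l,st,ce=cv2.connectedComponentsWithStats(m);k=1+np.argmax(st[1:,4])
rc=cv2.minAreaRect(np.argwhere(l==k)[:,::-1].astype(np.float32));W=np.array([onz(e,q,.238) for q in cv2.boxPoints(rc)]);print(rc,W.mean(0));d=[W[1]-W[0],W[2]-W[1]];x=max(d,key=np.linalg.norm);print([np.linalg.norm(a) for a in d],np.degrees(np.arctan2(x[1],x[0])))
E
```

```text
time_s: 28.85
tcp_pos: [0.5559, 0.063, 0.2022]
ee_rot: [[-0.39, -0.921, -0.0], [-0.921, 0.39, 0.0], [0.0, 0.0, -1.0]]
wrist_force: [0.4, 0.8, -0.9]
gripper_width: 0.622
gripper_force: 0.0
time_s: 29.85
tcp_pos: [0.5987, 0.1636, 0.3174]
ee_rot: [[-0.391, -0.92, -0.0], [-0.92, 0.391, -0.0], [0.0, -0.0, -1.0]]
wrist_force: [-0.4, -0.6, 0.1]
gripper_width: 0.634
gripper_force: 0.0
side 0.14 287.5 265 [128 131 131 129 128 131 128 124 129 127 126 118  78  47  32  22  22  27
  37  41  48  51  47  51  46  44  38  42  57  68  66  47  28  19  21  24
  18  24  49  93 121 130 137 140 134]
side 0.155 287.3 265 [ 78  77  77  84  98 105 125 124 130 132 128 127 131 127 122 107  87  57
  48  54  49  52  56  50  54  47  43  44  52  52  63  55  58  44  54  80
 107 129 137 136 135 134 133 136 130]
side 0.17 287.2 265 [ 69  66  69  65  70  68  69  65  75  62  61  62  73  93 113 122 121  94
  72  48  52  46  49  48  56  47  57  86 116 128 129 132 110  94  76  60
  50  53  62  93 113 125 135 128 132]
side 0.185 287.1 265 [ 71  68  72  69  68  69  71  66  65  69  69  63  58  73 105 126 120  98
  72  50  49 
[... 2027 characters left out ...]
  95 100  93  91  90  88  87  81  77
  75  74  68  72  83 109 120 124 124]
scene 0.228 308.0 286 [ 86  87  79  61  46  42  43  39  42  42  38  40  40  44  36  40  38  38
  43  41  40  43  41  40  44  40  42  36  38  43  41  41  40  45  41  40
  40  40  44  47  70 107 122 123 123]
scene 0.245 308.1 286 [123 123 127 123 117 104 103 105 106 105 107 112 116 116 115 115 116 114
 117 117 115 117 117 118 120 118 119 118 119 120 122 121 121 121 121 121
 123 122 122 121 122 122 122 125 123]
316 70
((316.667236328125, 70.1400146484375), (146.92726135253906, 34.9929084777832), 80.94210815429688) [0.5569 0.0639 0.238 ]
[np.float64(0.021127195834021516), np.float64(0.08630084882007606)] 77.30203734117923
```

The key is upright and home. But the bar now lies about 10° counter-clockwise of where the tool held it: either it lagged in the grip or the screw sprang back. I'll regrip at the bar's present angle and feel the torque.

```bash
python3 -m handwheel '[[[0,0,0,0.036,0,0,0.055],[0,0,0,0.037,-0.0007,0,0.055],[0,0,0,0.0362,0,0,0.055],[0,0,-0.86,0,0,0,0.055],[0,0,-0.86,0,0,0,0.055],[0,0,0,0,0,0.035,0.055],[0,0,0,0,0,0.035,0.055],[0,0,0,0,0,0.03,0.055],[0,0,0,0,0,0.012,0.055],[0,0,0,0,0,0,0.055],[0,0,0,0,0,0,0.055]]]'; python3 m.py; python3 -m handwheel '[[[0,0,0,0,0,0,0.01],[0,0,0,0,0,0,0.01],[0,0,0,0,0,0,0.01],[0,0,0,0,0,0,0.01],[0,0,0,0,0,0,0.01],[0,0,0,0,0,0,0.01],[0,0,0,0,0,0,0.01]]]'; python3 m.py
cat > bar.py <<'E'
from h import *
import sys
im,e=snap("wrist",sys.argv[1]);g=im.max(2)
fl=pose()[:3,:3]
# bar edges ahead of the pads: per row, dark run nearest the centre column
P=[]
for y in range(190,262,4):
    d=np.where(g[y,240:400]<48)[0]
    if len(d)>10:P.append((y,d.min()+240,d.max()+240))
print(P)
q=[onz(e,((a+b)/2,y),.238) for y,a,b in P if b-a<90]
if len(q)>4:
    q=np.array(q);v=cv2.fitLine(q[:,:2].astype(np.float32),cv2.DIST_HUBER,0,.01,.01).ravel();print("bar ang",np.degrees(np.arctan2(v[1],v[0])),"tool",np.degrees(np.arctan2(fl[1,0],fl[0,0])))
E
python3 bar.py w21
```

```text
time_s: 31.1
tcp_pos: [0.5579, 0.0634, 0.207]
ee_rot: [[-0.219, -0.976, 0.003], [-0.976, 0.219, 0.0], [-0.001, -0.003, -1.0]]
wrist_force: [0.6, 0.7, 1.0]
gripper_width: 0.63
gripper_force: 0.0
MOM [-0.01  -0.034 -0.047] j6 -35.7 eff6 -0.001
time_s: 31.8
tcp_pos: [0.5571, 0.0635, 0.2055]
ee_rot: [[-0.219, -0.976, 0.001], [-0.976, 0.219, -0.0], [-0.0, -0.001, -1.0]]
wrist_force: [0.5, 0.2, 1.4]
gripper_width: 0.245
gripper_force: 30.0
MOM [-0.026 -0.119  0.013] j6 -35.7 eff6 -0.009
[(194, np.int64(300), np.int64(340)), (198, np.int64(296), np.int64(343)), (202, np.int64(295), np.int64(344)), (206, np.int64(294), np.int64(345)), (210, np.int64(294), np.int64(345)), (214, np.int64(294), np.int64(345)), (218, np.int64(293), np.int64(345)), (222, np.int64(294), np.int64(346)), (226, np.int64(294), np.int64(346)), (230, np.int64(294), np.int64(345)), (234, np.int64(289), np.int64(345)), (238, np.int64(294), np.int64(345)), (242, np.int64(294), np.int64(345)), (246, np.int64(294), np.int64(345)), (250, np.int64(294), np.int64(345)), (254, np.int64(295), np.int64(344)), (258, np.int64(295), np.int64(344))]
bar ang 77.44611 tool -102.65459546439372
```

```bash
for k in 1; do python3 -m handwheel '[[[0,0,0.3,0,0,0,0.01],[0,0,0,0,0,0,0.01],[0,0,0,0,0,0,0.01]]]'|grep time; python3 m.py; python3 bar.py w22|tail -1; python3 -m handwheel '[[[0,0,0.3,0,0,0,0.01],[0,0,0,0,0,0,0.01],[0,0,0,0,0,0,0.01]]]'|grep time; python3 m.py; python3 bar.py w23|tail -1;python3 -m handwheel '[[[0,0,0.3,0,0,0,0.01],[0,0,0,0,0,0,0.01],[0,0,0,0,0,0,0.01]]]'|grep time; python3 m.py; python3 bar.py w24|tail -1; done
```

```text
time_s: 32.15
MOM [-0.004 -0.211  0.284] j6 -37.5 eff6 -0.264
bar ang 76.041405 tool -104.40350737761074
time_s: 32.5
MOM [-0.102 -0.265  0.284] j6 -39.3 eff6 -0.304
bar ang 74.48503 tool -106.208196847275
time_s: 32.85
MOM [-0.041 -0.401  0.353] j6 -41.1 eff6 -0.338
bar ang 72.91245 tool -108.01208465630486
```

The bar follows the tool this time, so the screw really did back off when let go. I'm feeling the back-off curve to find where it holds by itself.

```bash
for k in 1; do python3 -m handwheel '[[[0,0,-0.15,0,0,0,0.01],[0,0,0,0,0,0,0.01]]]'|grep time; python3 m.py; python3 -m handwheel '[[[0,0,-0.15,0,0,0,0.01],[0,0,0,0,0,0,0.01]]]'|grep time; python3 m.py; python3 bar.py w25|tail -1; python3 -m handwheel '[[[0,0,-0.15,0,0,0,0.01],[0,0,0,0,0,0,0.01]]]'|grep time; python3 m.py; python3 bar.py w26|tail -1; python3 -m handwheel '[[[0,0,-0.15,0,0,0,0.01],[0,0,0,0,0,0,0.01]]]'|grep time; python3 m.py; python3 bar.py w27|tail -1; done
```

```text
time_s: 33.1
MOM [-0.044 -0.312  0.156] j6 -40.2 eff6 -0.114
time_s: 33.3
MOM [-0.072 -0.322  0.053] j6 -39.3 eff6 -0.023
bar ang 73.7856 tool -106.26728585742416
time_s: 33.55
MOM [-0.002 -0.353  0.037] j6 -38.4 eff6 -0.005
bar ang 74.78107 tool -105.35450934519885
time_s: 33.8
MOM [-0.043 -0.255  0.027] j6 -37.5 eff6 0.012
bar ang 75.88427 tool -104.45391883643165
```

```bash
python3 -m handwheel '[[[0,0,0.15,0,0,0,0.01],[0,0,0,0,0,0,0.01]]]'|grep time; python3 m.py; python3 -m handwheel '[[[0,0,0.15,0,0,0,0.01],[0,0,0,0,0,0,0.01]]]'|grep time; python3 m.py; python3 bar.py w28|tail -1; python3 -m handwheel '[[[0,0,0.15,0,0,0,0.01],[0,0,0,0,0,0,0.01]]]'|grep time; python3 m.py; python3 bar.py w29|tail -1; python3 -m handwheel '[[[0,0,0.15,0,0,0,0.01],[0,0,0,0,0,0,0.01]]]'|grep time; python3 m.py; python3 bar.py w30|tail -1
```

```text
time_s: 34.05
MOM [-0.068 -0.316  0.202] j6 -38.4 eff6 -0.267
time_s: 34.25
MOM [-0.02  -0.344  0.334] j6 -39.3 eff6 -0.369
bar ang 74.62429 tool -106.24194717020441
time_s: 34.5
MOM [-0.106 -0.379  0.382] j6 -40.2 eff6 -0.388
bar ang 73.39632 tool -107.15442928073067
time_s: 34.75
MOM [-0.057 -0.404  0.377] j6 -41.1 eff6 -0.405
bar ang 72.60374 tool -108.061021805247
```

The screw unwinds by itself until its drag holds it. This time I'll ease the torque off slowly to nearly nothing before opening, so it doesn't kick back.

```bash
python3 -m handwheel '[[[0,0,0.1,0,0,0,0.01],[0,0,0.1,0,0,0,0.01],[0,0,0,0,0,0,0.01],[0,0,0,0,0,0,0.01]]]'|grep time; python3 m.py; python3 -m handwheel '[[[0,0,0,0,0,0,0.01]]]'|grep time; python3 m.py;  python3 -m handwheel '[[[0,0,-0.05,0,0,0,0.01],[0,0,-0.05,0,0,0,0.01],[0,0,-0.05,0,0,0,0.01],[0,0,-0.05,0,0,0,0.01],[0,0,-0.05,0,0,0,0.01],[0,0,-0.05,0,0,0,0.01],[0,0,0,0,0,0,0.01],[0,0,0,0,0,0,0.01]]]'; python3 m.py; python3 bar.py w31|tail -1
```

```text
time_s: 35.2
MOM [-0.126 -0.508  0.299] j6 -42.3 eff6 -0.379
time_s: 35.3
MOM [-0.096 -0.503  0.369] j6 -42.3 eff6 -0.376
time_s: 36.1
tcp_pos: [0.557, 0.0635, 0.2054]
ee_rot: [[-0.301, -0.954, 0.0], [-0.954, 0.301, 0.0], [-0.0, -0.0, -1.0]]
wrist_force: [0.2, -0.5, 4.7]
gripper_width: 0.251
gripper_force: 30.0
MOM [-0.056 -0.462  0.115] j6 -40.6 eff6 -0.09
bar ang 72.59571 tool -107.52518680465623
```

```bash
python3 -m handwheel '[[[0,0,-0.04,0,0,0,0.01],[0,0,-0.04,0,0,0,0.01],[0,0,0,0,0,0,0.01],[0,0,0,0,0,0,0.01]]]'|grep time; python3 m.py; python3 -m handwheel '[[[0,0,-0.04,0,0,0,0.01],[0,0,0,0,0,0,0.01],[0,0,0,0,0,0,0.01]]]'|grep time; python3 m.py; python3 bar.py w32|tail -1
```

```text
time_s: 36.55
MOM [-0.105 -0.449  0.059] j6 -40.1 eff6 -0.08
time_s: 36.85
MOM [-0.084 -0.429  0.034] j6 -39.9 eff6 -0.075
bar ang 73.32747 tool -106.80590171193195
```

```bash
python3 -m handwheel '[[[0,0,-0.04,0,0,0,0.01],[0,0,-0.04,0,0,0,0.01],[0,0,-0.04,0,0,0,0.01],[0,0,-0.04,0,0,0,0.01],[0,0,-0.04,0,0,0,0.01],[0,0,0,0,0,0,0.01],[0,0,0,0,0,0,0.01]]]'; python3 m.py; python3 bar.py w33|tail -1
```

```text
time_s: 37.6
tcp_pos: [0.5569, 0.0635, 0.2055]
ee_rot: [[-0.269, -0.963, 0.0], [-0.963, 0.269, 0.0], [-0.0, -0.0, -1.0]]
wrist_force: [0.9, -0.5, 5.2]
gripper_width: 0.25
gripper_force: 30.0
MOM [-0.034 -0.438  0.029] j6 -38.7 eff6 -0.052
bar ang 74.872444 tool -105.61490923791732
```

```bash
python3 -m handwheel '[[[0,0,-0.04,0,0,0,0.01],[0,0,-0.04,0,0,0,0.01],[0,0,-0.04,0,0,0,0.01],[0,0,-0.04,0,0,0,0.01],[0,0,0,0,0,0,0.01],[0,0,0,0,0,0,0.01]]]'|grep time; python3 m.py; python3 bar.py w34|tail -1; python3 -m handwheel '[[[0,0,0,0,0,0,0.026],[0,0,0,0,0,0,0.03],[0,0,0,0,0,0,0.04],[0,0,0,0,0,0,0.055],[0,0,0,0,0,0,0.055],[0,0,0,0,0,0,0.055],[0,0,0,0,0,0,0.055]]]'; python3 m.py; python3 bar.py w35|tail -1
```

```text
time_s: 38.25
MOM [-0.105 -0.387 -0.018] j6 -37.7 eff6 -0.035
bar ang 75.818146 tool -104.65668073629696
time_s: 39.0
tcp_pos: [0.5568, 0.0635, 0.2052]
ee_rot: [[-0.252, -0.968, -0.0], [-0.968, 0.252, 0.0], [0.0, 0.0, -1.0]]
wrist_force: [-0.0, 0.2, -0.0]
gripper_width: 0.613
gripper_force: 0.0
MOM [ 0.001 -0.031 -0.016] j6 -37.6 eff6 -0.0
bar ang 76.8027 tool -104.58100263812618
```

```bash
python3 -m handwheel '[[[0,0,0,0,0,0,0.055],[0,0,0,0,0,0,0.055],[0,0,0,0,0,0,0.055],[0,0,0,0,0,0,0.055],[0,0,0,0,0,0,0.055],[0,0,0,0,0,0,0.055],[0,0,0,0,0,0,0.055],[0,0,0,0,0,0,0.055],[0,0,0,0,0,0,0.055],[0,0,0,0,0,0,0.055]]]'|grep -E "time|wrist"; python3 bar.py w36|tail -1
```

```text
time_s: 40.05
wrist_force: [0.1, 0.0, 0.3]
bar ang 76.36359 tool -104.5806372126371
```

```bash
python3 -m handwheel '[[[0,0,0,0,0,-0.015,0.055],[0,0,0,0,0,-0.03,0.055],[0,0,0,0,0,-0.04,0.055],[0,0,0,0,0,-0.03,0.055],[0,0,0,-0.03,0,0,0.055],[0,0,0,-0.04,0,0,0.055],[0,0,0,-0.04,0,0,0.055],[0,0,0,0,0,0,0.055],[0,0,0,0,0,0,0.055],[0,0,0,0,0,0,0.055]]]'; python3 -c "
from chk import *
chk('40')" | tail -4
python3 - <<'E'
from h import *
g=cv2.imread("pics/w40.png").max(2);e=ext("wrist");u,v=proj(e,[.5565,.0622,.238]).astype(int)
m=np.zeros(g.shape,np.uint8);m[max(v-120,0):min(v+120,265),max(0,u-130):u+130]=1;m&=(g<45).astype(np.uint8)
n,l,st,ce=cv2.connectedComponentsWithStats(m);k=1+np.argmax(st[1:,4])
rc=cv2.minAreaRect(np.argwhere(l==k)[:,::-1].astype(np.float32));W=np.array([onz(e,q,.238) for q in cv2.boxPoints(rc)]);x=max([W[1]-W[0],W[2]-W[1]],key=np.linalg.norm);print(W.mean(0),np.linalg.norm(x),np.degrees(np.arctan2(x[1],x[0])))
E
```

```text
time_s: 41.1
tcp_pos: [0.5844, 0.1693, 0.3204]
ee_rot: [[-0.252, -0.968, -0.0], [-0.968, 0.252, -0.0], [0.0, -0.0, -1.0]]
wrist_force: [-0.2, 0.1, 0.7]
gripper_width: 0.638
gripper_force: 0.0
w [288.8545 208.8266] [ 14  12  25  28 323] [27.2, 141.7]
sc [349.1879 219.7852] [  4   8  14  16 149] [32.9, -97.8]
sd [308.602  200.9082] [ 8  6  9 15 98] [28.0, 153.4]
[0.5845 0.1689 0.3208]
[0.5564 0.0645 0.238 ] 0.08481495434536865 77.9530429673727
```

```bash
python3 -c "
from station import r
print(r.finish_job())"
```

```text
the job is handed in; nothing more can be done
None
```

The job is handed in, with one thing unconfirmed: the screw held a steady 0.42 N m, but it backed off about 9° when I let go and by a like amount after an eased second release, so I estimate only 19–29 N left on the flat against the 25 N needed. The flat is up within about 1°, and the larger key is fully home and standing upright in the screw.

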